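# Test a coil spring at its marked height and record the load

### The arm

A 6-joint arm with a two-finger parallel gripper is mounted at the origin on the work surface. World frame = base frame: x ahead of the robot, y to its left, z up, the work surface at z = 0. Lengths are in m, angles in rad, forces in N, time in s.
With the tool pointing down it reaches from about 0.35 to 0.775 m from the base axis. Payload 7.3 kg.
Tool frame: the origin (TCP) lies between the finger pads; the fingertips stand 17 mm ahead of it and the grasp point (between the pads) lies 2 mm behind it; z points along the fingers, y is the direction in which the jaws open and shut (so a half turn about z gives the same grasp; the last joint's range is limited). The gripper opens to 92 mm and grips with 3 to 60 N. Pads are 19 mm wide; open, the fingers measure 130 mm over their backs; the gripper's body (75 mm by 190 mm) begins 47 mm behind the grasp point.
Start: joints at [1.172, 0.342, 1.524, -0, 1.275, -0.146], TCP at [0.131, 0.508, 0.244] pointing down, gripper open.
Joint ranges: [-2.53, 2.53], [-0.77, 2.02], [0.04, 2.7], [-1, 4.14], [0.28, 2.66], [-3.11, 3.11]. Speed limits (rad/s): [2.57, 2.57, 3.14, 3.14, 3.14, 3.14].

### API

Orientations are given as [roll, pitch, yaw] about the fixed x, y, z axes, in that order (R = Rz(yaw) Ry(pitch) Rx(roll)).
In Python, from cell import sensors, vision, hand_in gives the robot as it stands.
- The arm moves only by the tool step_arm, never from a script. Its argument "series" is a list of rows, each a list of 5 numbers: the opening, from 0 (shut) to 1 (fully open), then the shift along the world's x, y, z each as a share of 25 mm, from -1 to 1, then the turn about the world's z as a share of 0.08 rad, from -1 to 1. A call has 1 to 12 rows; each row shifts and turns the commanded pose from where the row before left it; what a row does not reach is not made up. A row lasts 1/10 s, in which the tool goes at most 50 mm and 8.59 degrees, less where a joint would pass 70% of its speed; a pose out of reach is approached as far as the arm can. A call with a number of a shift or a turn outside -1 to 1 is refused whole. A call with a gripper value outside its range is refused whole. The fingers move at their own pace and stop on an object; "squeeze" is the grip in N (left out, the last holds). Time passes only in rows, so rows that do not move let the fingers close. It gives the time, the measured TCP pose, the force and the opening at its end, in the units of the state.
- sensors.observe(): the state, without advancing time (a new reading comes with each control period).
- vision.read_camera(name): name is "scene" or "top"; returns a dict with "pixels" (384x512x3 uint8, blue, green, red), "range_z" (384x512 float32, m along the optical axis (not along the pixel's ray), 0 where there is no reading), "camera_matrix" (3x3 intrinsics, pixels), "pose" (4x4, takes a point from camera to world coordinates). Camera axes: x right, y down, z forward; pixel columns grow to the right and rows downward; lengths in m; the calibration is good to about 2 mm. A picture is of the moment at which its call begins.
- hand_in(): hands the job in, once; it reports no verdict.
The state is a dict: "time": time; "qpos": joint angles; "qvel": joint speeds; "joint_efforts": joint torques, N m; "tool_pos": TCP position; "tool_rot": TCP orientation; "contact_force": force on the tool from outside, world axes, zero at the start; "torque": the same for the moment, N m; "opening": finger opening in m.
Only numpy, scipy, OpenCV 4.12 (cv2) and the standard library are available. Lean on these libraries where they do the work, as an engineer would, in place of code of your own. Each camera call takes 0.05 s, during which the arm holds its last target.

### The job

Stand the taller of the two coil springs upright in the middle of the spring tester's round plate, under the raised pressing head, and let go of it. Then press the head down by its knob until its forked flag is level with the top of the marking collar, no farther, hold it there for a second and let the head come back up. Last, slide the marker tab along the load scale until its index lines up with the trailing hand, which has stayed at the highest load; leave the spring standing on the plate, and do not disturb the collar, the short spring, the jar or the wood offcut.

Things in the scene. Friction and masses are not known exactly. Their poses are not given: they have to be found in the camera images.
- tall_mid (a point): Centre (half-way up, on the axis) of the taller steel coil spring, loose, 80 mm tall, 50 mm outside diameter, flat end discs (foot 52 mm, top 48 mm across), about 0.2 kg, standing upright on the bench at first. z axis = its axis, up. Grip it across its coils at this height or lower: the coils are stiff sideways, and give only along the axis (rate about 0.6 N/mm, at most 33 mm).
- short_mid (a point): Centre of the shorter steel coil spring, 50 mm tall, 50 mm diameter, standing on the bench; the two springs may swap places. Bystander.
- plate_top (a point): Centre of the upper face of the tester's round steel plate, 90 mm diameter, about 50 mm above the bench. Axes: x points to the tester's column (away from the robot), y to the load scale on the tester's left, z up. The plate sinks up to 9 mm under load (3 N/mm), which drives the load scale.
- knob_top (a point): Centre of the top of the black knob (44 mm across) on the pressing head, straight above the plate's centre. The head's foot (50 mm disc) is 60 mm below this point; raised, it is 185 mm above the plate. The head's arm runs back (+x) to the column, so a spring has to come in from the front (-x) with the tool leaning.
- head (a joint): Travel of the pressing head straight down, m: 0 raised, 0.155 lowest. A light spring (about 2 to 4 N) returns it to the top when let go. It meets a standing tall spring at 0.105; pressing the spring to the mark takes about 10 to 21 N in all. No hard stop at the mark.
- flag (a point): Middle of the underside of the head's forked steel flag, which straddles a thin upright rod 115 mm behind and 85 mm to the right of the plate's centre and moves with the head.
- collar_top (a point): Centre of the top face of the marking collar (steel ring 38 mm across, 12 mm thick) clamped on the same rod; set at a different height each time, 115 to 134 mm above the bench. The head is at the marked height when the flag's underside is level with this face. The flag passes freely round the collar.
- needle (a joint): Load needle's position along the scale, m, growing in the tester's +x: 18 times the plate's sinking, about 6 mm per N on the plate.
- needle_tip (a point): Tip of the load needle (thin black bar) on the scale. Moves along the tester's x; falls back to zero when unloaded.
- trail (a joint): Trailing hand's position along the scale, m: pushed ahead by the load needle, stays at the highest value reached. It sits under the scale's cover and cannot be moved by hand. 0 is the near end of the scale.
- trail_tip (a point): Tip of the trailing hand (dark steel bar with a wide heel) on the scale. Same axes as plate_top.
- marker (a joint): Position of the marker tab along the scale, m, 0 at the near end to 0.13, growing in the tester's +x; it stays where it is left (about 1 N to slide).
- marker_index (a point): Tip of the marker tab's index, pointing to the scale. Same axes as plate_top; it lines up with the trailing hand when both have the same x in the tester's frame.
- marker_grip (a point): Centre of the upright grey fin of the marker tab: 12 mm thick along the tester's x (the sliding direction), 20 mm wide along y, top 13 mm above this point, on a foot 24 mm long whose top is 16 mm below this point. It stands on the gauge housing (190 x 74 mm, 45 mm high, its middle 40 mm in front of the plate's centre), 188 mm left of the plate's centre line.
- jar_mid (a point): Centre of an amber glass jar with steel cap, 68 mm diameter, 95 mm tall, standing on the bench. Bystander.
- offcut_mid (a point): Centre of a pale wood offcut 130 x 60 x 45 mm lying on the bench. Bystander.
- tester: Green cast spring tester, fixed; origin on the bench below the plate's centre, same axes as plate_top. Base 30 mm high, from 70 mm in front of (-x) to 150 mm behind that centre and 105 mm to its right; column (42 mm at its cap) 115 mm behind, 342 mm high.
Not all that is in view belongs to the job. Leave any turquoise look-alike of the part that bears tall_mid alone.

How it is judged:
By the outcome, as a careful person would: the job done as asked, in the order asked, and still so for the second after the job is handed in, with the robot touching nothing.
It also fails if it takes over 72 s, if anything falls off the work surface, if the arm or the gripper's body presses on something with over 40 N, if the wrist force passes 120 N, or if a joint passes its speed limit or range.

## Working session

There is one attempt and no reset: what is moved stays moved. The work goes in short steps, Python scripts to look and compute and a tool call to move; the robot and the scene stay as the last step left them, time stands still between calls to the robot, and variables do not carry over. Pictures are saved under pics/ and viewed, and the job is handed in when it is done.

Besides the shell and the picture viewer there is one more tool, called after "Request:" by a JSON object that holds its "api" and its "payload". step_arm: Moves the arm, as the interface text tells. Its arguments: {"type":"object","properties":{"series":{"type":"array","items":{"type":"array","items":{"type":"number","minimum":-1,"maximum":1}}},"squeeze":{"type":"number"}},"required":["series"]}

```bash
mkdir -p pics; ls; cat > h.py <<'E'
import numpy as np, cv2
from cell import sensors, vision
def grab(n,tag):
    d=vision.read_camera(n); np.savez(f'/tmp/{tag}.npz',**d); cv2.imwrite(f'pics/{tag}.png',d['pixels']); return d
def load(tag): return dict(np.load(f'/tmp/{tag}.npz'))
def pt(d,u,v,z=None):
    K=d['camera_matrix'];z=d['range_z'][int(round(v)),int(round(u))] if z is None else z
    r=np.array([(u-K[0,2])/K[0,0],(v-K[1,2])/K[1,1],1])*z
    return (d['pose'][:3,:3]@r+d['pose'][:3,3])
def cloud(d):
    K=d['camera_matrix'];Z=d['range_z'];v,u=np.mgrid[:Z.shape[0],:Z.shape[1]]
    P=np.stack([(u-K[0,2])/K[0,0]*Z,(v-K[1,2])/K[1,1]*Z,Z],-1)
    return P@d['pose'][:3,:3].T+d['pose'][:3,3]
def ray(d,u,v,zw):
    K=d['camera_matrix'];r=d['pose'][:3,:3]@np.array([(u-K[0,2])/K[0,0],(v-K[1,2])/K[1,1],1]);o=d['pose'][:3,3]
    return o+r*(zw-o[2])/r[2]
def proj(d,p):
    q=d['pose'][:3,:3].T@(np.array(p)-d['pose'][:3,3]);q=d['camera_matrix']@q;return q[:2]/q[2]
E
python3 - <<'E'
from h import *
np.set_printoptions(precision=4,suppress=True)
for n in('scene','top'):
    d=grab(n,n+'0');print(n,d['camera_matrix'],d['pose'])
print(sensors.observe())
E
```

```text
pics
scene [[469.5214   0.     258.9459]
 [  0.     469.5214 192.3467]
 [  0.       0.       1.    ]] [[-0.0953  0.785  -0.6121  1.4589]
 [ 0.9954  0.0697 -0.0656  0.1272]
 [-0.0089 -0.6155 -0.7881  1.3784]
 [ 0.      0.      0.      1.    ]]
top [[363.4444   0.     251.7335]
 [  0.     363.4444 189.8432]
 [  0.       0.       1.    ]] [[ 0.0094 -0.9897  0.1425  0.4028]
 [-0.9998 -0.0119 -0.0165  0.0202]
 [ 0.0181 -0.1424 -0.9897  1.2801]
 [ 0.      0.      0.      1.    ]]
{'time': 0.1, 'qpos': array([ 1.172 ,  0.3426,  1.5249, -0.    ,  1.2754, -0.146 ]), 'qvel': array([ 0.0011, -0.0021, -0.0041, -0.0015, -0.0005,  0.0002]), 'joint_efforts': array([  0.001 , -43.2005, -24.4694,   0.0718,   0.0526,  -0.0001]), 'tool_pos': array([0.1311, 0.508 , 0.2431]), 'tool_rot': array([-3.1402, -0.0002,  2.8888]), 'contact_force': array([-0.387 , -0.7529,  0.434 ]), 'torque': array([-0.0651, -0.0291,  0.0488]), 'opening': 0.09178914944898606}
```

View pics/scene0.png

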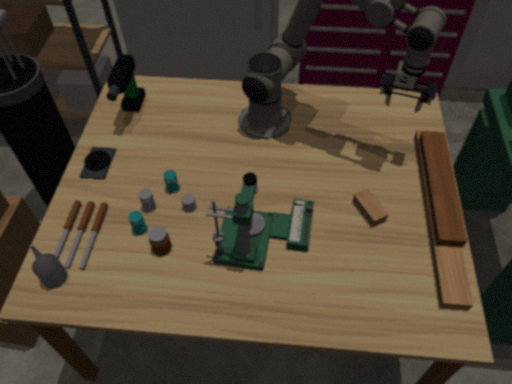

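View pics/top0.png

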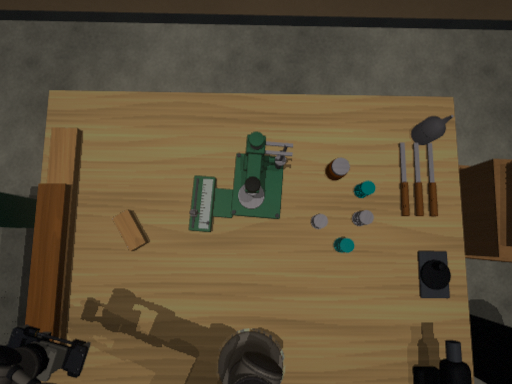

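The scene shows grey springs at about (147,200) and (188,203), turquoise look-alikes at (171,181) and (138,223), the jar at (160,240), the tester at (245,230) and the offcut at (370,207). Next I'll zoom in and measure.

```bash
python3 - <<'E'
from h import *
s=load('scene0');t=load('top0')
a=cv2.resize(s['pixels'][160:280,110:330],None,fx=3.6,fy=3.6,interpolation=cv2.INTER_CUBIC);cv2.imwrite('pics/s0c.png',a)
b=cv2.resize(t['pixels'][120:260,180:390],None,fx=3.8,fy=3.8,interpolation=cv2.INTER_CUBIC);cv2.imwrite('pics/t0c.png',b)
E
```

```text
(no output)
```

View pics/s0c.png

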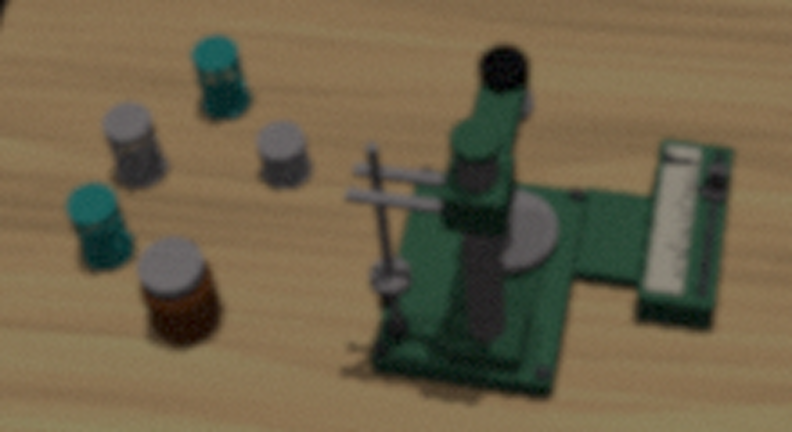

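View pics/t0c.png

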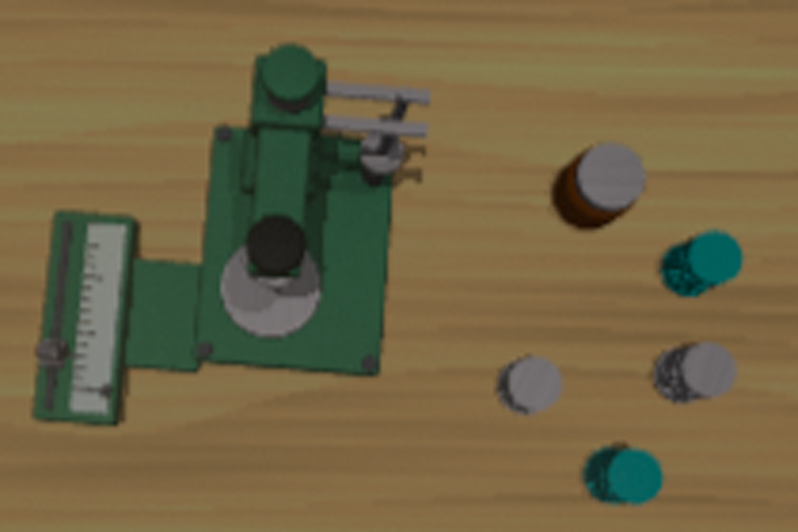

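The crops show two grey springs. The tall one is at top crop (708,368) and the short one at (530,384). The turquoise look-alikes are at (715,257) and (635,475). The marker fin is at (50,350) and the trailing hand/needle is near (95,390).

```bash
python3 - <<'E'
from h import *
np.set_printoptions(precision=4,suppress=True)
s=load('scene0');t=load('top0')
for nm,d in (('s',s),('t',t)):
    P=cloud(d); hsv=cv2.cvtColor(d['pixels'],cv2.COLOR_BGR2HSV)
    ok=d['range_z']>0
    m=ok&(P[...,2]>0.02)&(P[...,0]>0.3)&(P[...,0]<0.8)&(P[...,1]<0.5)&(P[...,1]>-0.45)
    n,l,st,c=cv2.connectedComponentsWithStats(m.astype(np.uint8))
    for i in range(1,n):
        if st[i,4]<20: continue
        q=P[l==i];h=hsv[l==i]
        zt=np.percentile(q[:,2],97); top=q[q[:,2]>zt-0.008]
        print(nm,st[i],'px',c[i].round(),'ztop',zt.round(4),'topc',((top.max(0)+top.min(0))/2),'mean',top.mean(0),'hsv',np.median(h,0))
E
```

```text
s [163 170  15  20 196] px [170. 178.] ztop 0.084 topc [ 0.3979 -0.3141  0.0812] mean [ 0.3977 -0.3135  0.0802] hsv [ 87.  148.   87.5]
s [ 205  172  109   97 4995] px [256. 227.] ztop 0.3367 topc [ 0.6771 -0.0069  0.3382] mean [ 0.68   -0.0062  0.3407] hsv [71. 91. 66.]
s [138 188  16  21 208] px [146. 197.] ztop 0.0842 topc [ 0.4909 -0.381   0.0817] mean [ 0.4919 -0.3809  0.0799] hsv [ 13.5  15.  100. ]
s [353 189  35  36 646] px [370. 206.] ztop 0.0499 topc [0.4406 0.4119 0.0479] mean [0.4425 0.4113 0.0456] hsv [ 15. 122. 125.]
s [181 194  14  15 164] px [187. 201.] ztop 0.0554 topc [ 0.4816 -0.2353  0.0533] mean [ 0.4802 -0.2353  0.0516] hsv [ 14.  12. 103.]
s [128 211  17  21 222] px [136. 220.] ztop 0.0836 topc [ 0.5906 -0.3909  0.081 ] mean [ 0.5898 -0.3901  0.0797] hsv [ 88. 168.  91.]
s [148 226  23  29 493] px [158. 240.] ztop 0.0993 topc [ 0.6598 -0.295   0.097 ] mean [ 0.66   -0.2963  0.0952] hsv [12. 67. 69.]
t [ 188  131  105  101 5373] px [242. 186.] ztop 0.3402 topc [ 0.6772 -0.0056  0.3399] mean [ 0.6761 -0.0053  0.342 ] hsv [68. 98. 79.]
t [326 157  24  23 395] px [337. 168.] ztop 0.0991 topc [ 0.6596 -0.2957  0.0972] mean [ 0.6584 -0.2945  0.0958] hsv [162.  12. 107.]
t [356 180  19  17 226] px [365. 188.] ztop 0.0848 topc [ 0.59   -0.3885  0.0828] mean [ 0.5899 -0.3885  0.081 ] hsv [ 89. 255.  96.]
t [112 209  35  42 771] px [129. 230.] ztop 0.0502 topc [0.4416 0.4124 0.0472] mean [0.4406 0.4127 0.0459] hsv [ 16. 143. 129.]
t [354 210  20  15 232] px [363. 217.] ztop 0.0838 topc [ 0.4909 -0.3795  0.0809] mean [ 0.4909 -0.3797  0.0802] hsv [168.  11. 107.]
t [312 214  16  14 176] px [320. 220.] ztop 0.0553 topc [ 0.4777 -0.2343  0.0518] mean [ 0.4785 -0.2338  0.0511] hsv [170.  11. 115.]
t [335 238  19  14 222] px [344. 244.] ztop 0.0853 topc [ 0.3983 -0.3119  0.0822] mean [ 0.3983 -0.3121  0.081 ] hsv [ 89. 232.  98.]
```

```bash
python3 - <<'E'
from h import *
np.set_printoptions(precision=4,suppress=True)
s=load('scene0');t=load('top0')
for nm,d in (('s',s),('t',t)):
    P=cloud(d); hsv=cv2.cvtColor(d['pixels'],cv2.COLOR_BGR2HSV);H,S,V=cv2.split(hsv)
    roi=(d['range_z']>0)&(P[...,0]>0.4)&(P[...,0]<0.8)&(P[...,1]<0.3)&(P[...,1]>-0.2)
    def rep(name,m):
        m=m&roi; n,l,st,c=cv2.connectedComponentsWithStats(m.astype(np.uint8))
        for i in range(1,n):
            if st[i,4]<12: continue
            q=P[l==i];print(nm,name,st[i],c[i],'mid',(q.max(0)+q.min(0))/2,'mean',q.mean(0),'ext',np.ptp(q,axis=0))
    z=P[...,2]
    rep('knob',(z>0.28)&(z<0.305)&(V<60))
    rep('cap',z>0.325)
    rep('plate',(z>0.043)&(z<0.056)&(S<70)&(P[...,1]<0.1))
    rep('housing',(z>0.038)&(z<0.056)&(P[...,1]>0.12))
    rep('marker',(z>0.060)&(z<0.1)&(P[...,1]>0.14))
    rep('steelhi',(z>0.10)&(S<60)&(V>60)&(P[...,1]<0))
    # housing rectangle
    m=((z>0.038)&(z<0.054)&(P[...,1]>0.12)&roi)
    q=P[m][:,:2].astype(np.float32);print(cv2.minAreaRect(q*1000))
    m=((z>0.022)&(z<0.036)&roi&(P[...,1]<0.12));print('base',cv2.minAreaRect(P[m][:,:2].astype(np.float32)*1000))
E
```

```text
s knob [243 173  14  13 135] [249.4444 179.1037] mid [0.5635 0.0033 0.2894] mean [0.5679 0.0036 0.2926] ext [0.0411 0.039  0.0188]
s knob [233 202  20  18 163] [241.9816 212.6196] mid [ 0.6793 -0.0045  0.2923] mean [ 0.6912 -0.0045  0.2907] ext [0.055  0.0517 0.0246]
s cap [234 192  15  15 166] [241.1386 198.9458] mid [ 0.6771 -0.0069  0.336 ] mean [ 0.6803 -0.0063  0.3404] ext [0.0428 0.0404 0.0217]
s plate [249 213  15  23 238] [255.8697 224.5966] mid [0.5638 0.0204 0.0495] mean [0.5663 0.0194 0.0494] ext [0.0909 0.0477 0.0127]
s housing [286 199  28  48 937] [299.3853 223.0736] mid [0.5359 0.1685 0.0469] mean [0.5431 0.1669 0.0452] ext [0.1949 0.0859 0.0178]
s marker [306 206   6   6  34] [308.4118 208.4706] mid [0.5012 0.1945 0.0751] mean [0.5024 0.1941 0.0763] ext [0.0146 0.0184 0.0253]
s steelhi [208 205   5   4  15] [210.4    206.7333] mid [ 0.6621 -0.1013  0.2739] mean [ 0.6619 -0.1022  0.2672] ext [0.025  0.016  0.0373]
s steelhi [215 206  19   6  67] [224.0597 208.5075] mid [ 0.6669 -0.0613  0.273 ] mean [ 0.6609 -0.0623  0.2619] ext [0.0326 0.0598 0.0376]
s steelhi [206 21
[... 1191 characters left out ...]
] mid [0.5351 0.1712 0.0471] mean [0.5346 0.1691 0.046 ] ext [0.1925 0.084  0.0177]
t marker [189 210   8   5  28] [192.5714 211.8929] mid [0.5002 0.1958 0.074 ] mean [0.4999 0.1946 0.0798] ext [0.0115 0.0199 0.0277]
t steelhi [266 142  27   5  92] [279.     143.9457] mid [ 0.6785 -0.0745  0.2846] mean [ 0.6825 -0.0736  0.2683] ext [0.0247 0.0755 0.058 ]
t steelhi [265 150  27  16 176] [279.1705 155.75  ] mid [ 0.6685 -0.0715  0.1924] mean [ 0.6623 -0.0801  0.2056] ext [0.0328 0.0753 0.1493]
((535.3907470703125, 170.4411163330078), (74.49378204345703, 190.1653594970703), 85.8274917602539)
base ((598.7384643554688, 6.360198974609375), (222.9709930419922, 228.46420288085938), 86.8436050415039)
```

Tall spring is at (0.491,-0.380), top at z 0.08 in both views. The plate/knob axis is at (0.563,0.003) and the tester yaw is about -4.2°. All of these agree with the given sizes. I'll lift and move over to the spring side, clear of everything.

Request:
{"api": "step_arm", "payload": {"series": [[1,0.9,-0.9,1,0],[1,1,-1,1,0],[1,1,-1,1,0],[1,1,-1,1,0],[1,1,-1,1,0],[1,1,-1,1,0],[1,1,-1,0.4,0],[1,1,-1,0,0],[1,1,-1,0,0],[1,1,-1,0,0],[1,1,-1,0,0],[1,1,-1,0,0]]}}

```text
time: 1.3
tool_pos: [0.4295, 0.2096, 0.4035]
tool_rot: [-3.141, -0.001, 2.889]
contact_force: [0.5, 1.1, 0.0]
opening: 0.0918
```

Request:
{"api": "step_arm", "payload": {"series": [[1,0.3,-1,0,-1],[1,0.3,-1,0,-1],[1,0,-1,0,-1],[1,0,-1,0,-1],[1,0,-1,0,-1],[1,0,-1,0,0],[1,0,-1,0,0],[1,0,-1,0,0],[1,0,-1,0,0],[1,0,-1,0,0],[1,0,-1,0,0],[1,0,-1,0,0]]}}

```text
time: 2.5
tool_pos: [0.4435, -0.0901, 0.4034]
tool_rot: [-3.141, -0.001, 2.489]
contact_force: [1.2, -0.2, -0.4]
opening: 0.0918
```

Request:
{"api": "step_arm", "payload": {"series": [[1,0,-1,0,0],[1,0,-1,0,0],[1,0,-1,0,0],[1,0,-1,0,0],[1,0,-1,0,0],[1,0,-1,0,0],[1,0,-1,0,0],[1,0,-1,0,0],[1,0,-1,0,0],[1,0,-1,0,0]]}}

```text
time: 3.5
tool_pos: [0.4436, -0.3401, 0.4033]
tool_rot: [3.141, -0.001, 2.489]
contact_force: [-0.0, 0.2, -0.9]
opening: 0.0916
```

Request:
{"api": "step_arm", "payload": {"series": [[1,0.8,-0.6,0,0],[1,0.8,-0.6,0,0],[1,0.8,-0.6,0,0],[1,0.8,-0.6,0,0],[1,0.8,-0.6,0,0],[1,0.8,-0.6,0,0],[1,0.8,-0.6,0,0],[1,0.8,-0.6,0,0],[1,0.8,-0.6,0,0],[1,0.8,-0.6,0,0]]}}

```text
time: 4.5
tool_pos: [0.6151, -0.4675, 0.3786]
tool_rot: [3.141, 0.032, 2.489]
contact_force: [-0.2, 0.5, 1.4]
opening: 0.0916
```

Tilt appears at the reach limit, so I'll check whether it grows and whether it stays.

Request:
{"api": "step_arm", "payload": {"series": [[1,0.8,-0.6,0,0],[1,0.8,-0.6,0,0],[1,0.8,-0.6,0,0],[1,0.8,-0.6,0,0],[1,0.8,-0.6,0,0],[1,0.8,-0.6,0,0]]}}

```text
time: 5.1
tool_pos: [0.6589, -0.4995, 0.3284]
tool_rot: [3.141, 0.116, 2.489]
contact_force: [-0.8, -0.1, -0.0]
opening: 0.0918
```

Request:
{"api": "step_arm", "payload": {"series": [[1,-0.8,0.6,0,0],[1,-0.8,0.6,0,0]]}}

```text
time: 5.3
tool_pos: [0.627, -0.4762, 0.3248]
tool_rot: [3.141, 0.112, 2.489]
contact_force: [1.7, -1.4, 2.0]
opening: 0.0916
```

The tilt persists, so leaning is possible. I'll build it up toward about 0.6 rad at the reach limit, pushing out and up.

Request:
{"api": "step_arm", "payload": {"series": [[1,0.8,-0.6,1,0],[1,0.8,-0.6,1,0],[1,0.8,-0.6,1,0],[1,0.8,-0.6,1,0],[1,0.8,-0.6,1,0],[1,0.8,-0.6,1,0],[1,0.8,-0.6,1,0],[1,0.8,-0.6,1,0]]}}

```text
time: 6.1
tool_pos: [0.6532, -0.4949, 0.424]
tool_rot: [3.141, 0.264, 2.489]
contact_force: [0.6, 1.4, 0.2]
opening: 0.0916
```

Request:
{"api": "step_arm", "payload": {"series": [[1,0.8,-0.6,1,0],[1,0.8,-0.6,1,0],[1,0.8,-0.6,1,0],[1,0.8,-0.6,1,0],[1,0.8,-0.6,1,0],[1,0.8,-0.6,1,0],[1,0.8,-0.6,1,0],[1,0.8,-0.6,1,0],[1,0.8,-0.6,1,0],[1,0.8,-0.6,1,0]]}}

```text
time: 7.1
tool_pos: [0.6713, -0.5074, 0.5056]
tool_rot: [3.139, 0.49, 2.488]
contact_force: [0.0, 0.4, 0.3]
opening: 0.0922
```

```bash
python3 - <<'E'
from h import *
print(sensors.observe()['qpos'])
E
```

```text
[-0.75642741  0.83484015  0.03708896  0.05208815  1.78206477 -1.65081759]
```

Lean is now 28° outward and stays. Geometry says that is enough to clear the head with about 10 mm. I'm stopping here because joint 3 is near its lower limit (0.037). Moving back over the tall spring.

Request:
{"api": "step_arm", "payload": {"series": [[1,-0.92,0.65,-1,0],[1,-0.92,0.65,-1,0],[1,-0.92,0.65,-1,0],[1,-0.92,0.65,-1,0],[1,-0.92,0.65,-1,0],[1,-0.92,0.65,-1,0],[1,-0.92,0.65,-1,0],[1,-0.92,0.65,-1,0],[1,0,0,-1,0],[1,0,0,-1,0],[1,0,0,-1,0],[1,0,0,-1,0]]}}

```text
time: 8.3
tool_pos: [0.514, -0.3974, 0.2329]
tool_rot: [3.139, 0.489, 2.488]
contact_force: [-0.9, -0.4, 0.5]
opening: 0.092
```

Request:
{"api": "step_arm", "payload": {"series": [[1,-0.52,0.4,-1,0],[1,-0.52,0.4,-1,0],[1,0,0,-0.8,0],[1,0,0,0,0]]}}

```text
time: 8.7
tool_pos: [0.4868, -0.3761, 0.1606]
tool_rot: [3.138, 0.483, 2.488]
contact_force: [0.1, -1.0, -0.6]
opening: 0.0921
```

```bash
python3 - <<'E'
from h import *
s=grab('scene','s1');t=grab('top','t1')
a=cv2.resize(s['pixels'][130:270,80:280],None,fx=3.8,fy=3.8,interpolation=cv2.INTER_CUBIC);cv2.imwrite('pics/s1c.png',a)
b=cv2.resize(t['pixels'][150:300,260:420],None,fx=3.8,fy=3.8,interpolation=cv2.INTER_CUBIC);cv2.imwrite('pics/t1c.png',b)
print(sensors.observe()['qpos'])
E
```

```text
[-0.82295321  0.3872263   1.81574365  0.18526091  0.46276381 -1.88724168]
```

View pics/s1c.png

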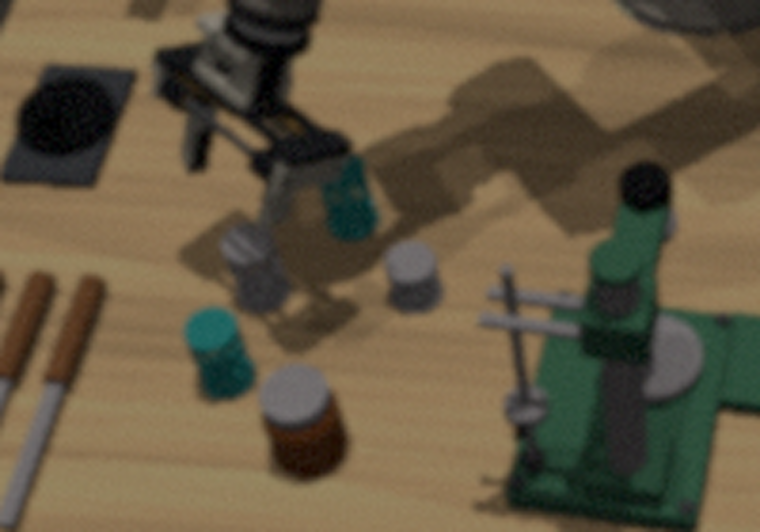

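View pics/t1c.png

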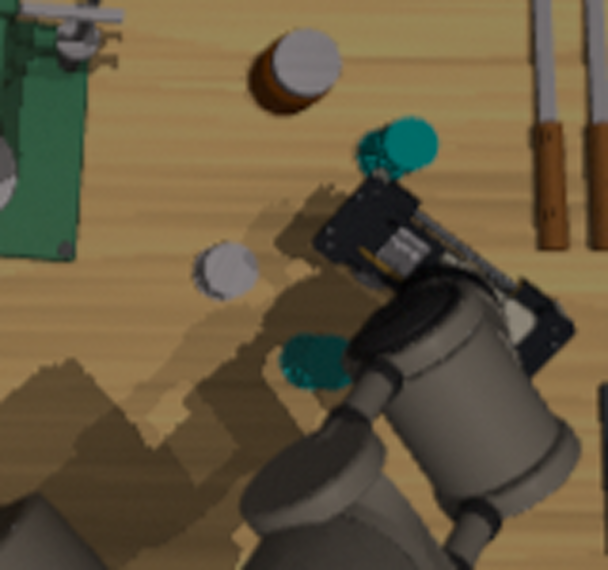

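The gripper is lined up over the grey tall spring at scene crop (255,270) with the teal pair clear of it. Descending in stages.

Request:
{"api": "step_arm", "payload": {"series": [[1,0.05,-0.05,-1,0],[1,0,0,-1,0],[1,0,0,-1,0],[1,0,0,0,0]]}}

```text
time: 9.2
tool_pos: [0.489, -0.3781, 0.0873]
tool_rot: [3.136, 0.482, 2.488]
contact_force: [-0.2, 0.1, -0.5]
opening: 0.0917
```

```bash
python3 - <<'E'
from h import *
print(sensors.observe())
s=grab('scene','s2');t=grab('top','t2')
a=cv2.resize(s['pixels'][130:270,80:240],None,fx=4,fy=4,interpolation=cv2.INTER_CUBIC);cv2.imwrite('pics/s2c.png',a)
E
```

```text
{'time': 9.2, 'qpos': array([-0.82314512,  0.5128087 ,  1.88068669,  0.30098081,  0.28502124,
       -2.01099601]), 'qvel': array([ 0.00066876, -0.04944196, -0.04052898, -0.04759332, -0.02785079,
        0.05209352]), 'joint_efforts': array([ -0.24230987, -44.67081428, -18.2016921 ,   0.66965053,
        -2.01797314,  -0.56044757]), 'tool_pos': array([ 0.48902429, -0.37813121,  0.08733196]), 'tool_rot': array([3.13640774, 0.48194247, 2.4880787 ]), 'contact_force': array([-0.24158966,  0.10147309, -0.53127122]), 'torque': array([0.15851848, 0.2408034 , 0.0322137 ]), 'opening': 0.09165825748365436}
```

View pics/s2c.png

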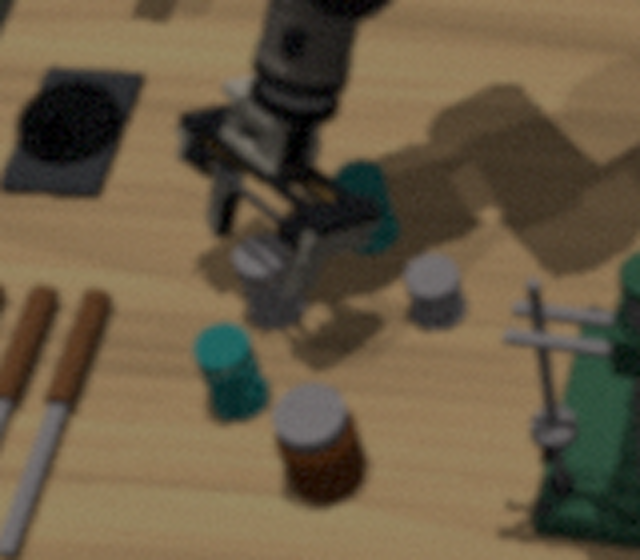

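Joint 5 is now at 0.285, close to its 0.28 limit. Before going on I'll fit a small kinematic model to the logged poses to see what lean is reachable.

```bash
cat > kin.py <<'E'
import numpy as np
from scipy.spatial.transform import Rotation as R
from scipy.optimize import least_squares
def Rx(a):return R.from_euler('x',a).as_matrix()
def Ry(a):return R.from_euler('y',a).as_matrix()
def Rz(a):return R.from_euler('z',a).as_matrix()
D=[([1.172,.3426,1.5249,0,1.2754,-.146],[.1311,.508,.2431],[-3.1402,-.0002,2.8888]),
([-0.75642741,0.83484015,0.03708896,0.05208815,1.78206477,-1.65081759],[.6713,-.5074,.5056],[3.139,.49,2.488]),
([-0.82295321,0.3872263,1.81574365,0.18526091,0.46276381,-1.88724168],[.4868,-.3761,.1606],[3.138,.483,2.488]),
([-0.82314512,0.5128087,1.88068669,0.30098081,0.28502124,-2.01099601],[.48902,-.37813,.08733],[3.1364,.48194,2.48808])]
def fk(q,p,arm=False):
    h,a1,L1,e,L2,s1,s2,s5,d6,c6=p[:10]
    M=Rz(q[0]);x=np.array([0,0,h])+M@[a1,s1,0];pts=[x]
    M=M@Ry(q[1]);x=x+M@[0,0,L1];pts.append(x)
    M=M@Ry(q[2]);x=x+M@[e,s2,L2];pts.append(x)
    M=M@Rz(p[11]*q[3])@Ry(q[4]);x=x+M@[s5,c6,d6]
    M=M@Rz(p[10]+p[12]*q[5])
    return (x,M,pts) if arm else (x,M)
E
python3 - <<'E'
from kin import *
best=None
for s4 in(1,-1):
  for s6 in(1,-1):
    def f(v):
        p=list(v)+[s4,s6];p=p[:11]+[s4,s6];r=[]
        for q,x,e in D:
            X,M=fk(q,p);r+=list((X-x)*10);T=R.from_euler('xyz',e).as_matrix();r+=list((M.T@T-np.eye(3)).ravel())
        r+=list(1e-4*np.array(v[:10])); return r
    for k in range(6):
      rng=np.random.default_rng(k)
      v0=np.r_[rng.uniform(-.1,.6,10),rng.uniform(-3,3)]
      o=least_squares(f,v0)
      if best is None or o.cost<best[0]-1e-9:best=(o.cost,o.x,s4,s6)
print(best)
p=list(best[1])+[best[2],best[3]];np.save('/tmp/p.npy',p)
for q,x,e in D:
    X,M=fk(q,p);print((X-x)*1000,R.from_matrix(M).as_euler('xyz'),e)
E
```

```text
(np.float64(0.00015819319091005832), array([0.21598579, 0.00720816, 0.50809919, 0.05232716, 0.38515623,
       0.02374686, 0.01759446, 0.01131949, 0.28925821, 0.03501179,
       1.57094101]), 1, 1)
[ 0.15952141  0.13233727 -0.43535469] [-3.14029919e+00 -1.90007996e-04  2.88865152e+00] [-3.1402, -0.0002, 2.8888]
[-0.57372499 -0.55319073  0.03656615] [3.13895018 0.4897548  2.48797733] [3.139, 0.49, 2.488]
[0.03443832 0.36777102 0.88034701] [3.13866838 0.48913299 2.48833362] [3.138, 0.483, 2.488]
[ 0.51989936  0.34580622 -0.4815585 ] [3.13633206 0.4819417  2.48791542] [3.1364, 0.48194, 2.48808]
```

```bash
cat > ik.py <<'E'
from kin import *
p=np.load('/tmp/p.npy')
lo=np.array([-2.53,-.77,.04,-1,.28,-3.11]);hi=np.array([2.53,2.02,2.7,4.14,2.66,3.11])
def Rlean(az,th,jawflip=0):
    z=np.array([np.sin(th)*np.cos(az),np.sin(th)*np.sin(az),-np.cos(th)])
    y=np.array([-np.sin(az),np.cos(az),0])*(1-2*jawflip); x=np.cross(y,z); return np.stack([x,y,z],1)
def ik(x,T,q0):
    def f(q):
        X,M=fk(q,p);return np.r_[(X-x)*5,R.from_matrix(M.T@T).as_rotvec()]
    o=least_squares(f,np.clip(q0,lo+1e-3,hi-1e-3),bounds=(lo,hi)); return o.x,np.linalg.norm(f(o.x))
E
python3 - <<'E'
from ik import *
np.set_printoptions(precision=3,suppress=True)
g=np.array([.563,.003,.09])
for name,g in(('plate',np.array([.558,.003,.09])),('spring',np.array([.488,-.3775,.04]))):
  a0=np.arctan2(g[1],g[0])
  for th in(.3,.4,.5,.6):
    for daz in(-.8,-.4,0,.4,.8):
      for fl in(0,1):
        T=Rlean(a0+daz,th,fl);x=g+.002*T[:,2];best=[]
        for q3,q4 in((0.,.4),(3.1,.4),(1.5,.4)):
          for q5 in(-1.5,1.5):
            q,c=ik(x,T,[a0-.15,.5,1.9,q3,q4,q5])
            if c<1e-3: 
                if not any(np.allclose(q,b,atol=.02) for b in best):best.append(q)
        for b in best: print(name,th,daz,fl,b)
E
```

```text
plate 0.3 -0.8 0 [-0.016  0.504  1.759 -0.332  0.69  -0.555]
plate 0.3 -0.8 1 [-0.016  0.504  1.759 -0.332  0.69   2.587]
plate 0.3 -0.4 0 [-0.081  0.473  1.83  -0.173  0.559 -1.123]
plate 0.3 -0.4 1 [-0.081  0.473  1.83  -0.173  0.559  2.018]
plate 0.3 0 0 [-0.158  0.464  1.875  0.099  0.509 -1.814]
plate 0.3 0 1 [-0.158  0.464  1.875  0.099  0.509  1.327]
plate 0.3 0.4 0 [-0.225  0.478  1.875  0.33   0.569 -2.461]
plate 0.3 0.4 1 [-0.225  0.478  1.875  0.33   0.569  0.681]
plate 0.3 0.8 0 [-0.27   0.511  1.824  0.413  0.704 -2.949]
plate 0.3 0.8 1 [-0.27   0.511  1.824  0.413  0.704  0.192]
plate 0.4 -0.8 0 [ 0.032  0.496  1.797 -0.506  0.632 -0.365]
plate 0.4 -0.8 1 [ 0.032  0.496  1.797 -0.506  0.632  2.777]
plate 0.4 -0.4 0 [-0.056  0.454  1.89  -0.311  0.436 -0.974]
plate 0.4 -0.4 1 [-0.056  0.454  1.89  -0.311  0.436  2.168]
plate 0.4 0 0 [-0.17   0.443  1.964  0.201  0.346 -1.922]
plate 0.4 0 1 [-0.17   0.443  1.964  0.201  0.346  1.219]
plate 0.4 0.4 0 [-0.258  0.464  1.968  0.579  0.454 -2.726]
plate 0.4 0.4 1 [-0.258  0.464  1.968  0.579  0.454  0.416]
plate 0.4 0.8 1 [-0.
[... 2266 characters left out ...]
.811 -0.627  0.308 -0.629]
spring 0.5 -0.4 1 [-0.678  0.61   1.811 -0.627  0.308  2.512]
spring 0.5 0.4 0 [-0.904  0.626  1.946  1.091  0.331  3.06 ]
spring 0.5 0.4 1 [-0.904  0.626  1.946  1.091  0.331 -0.081]
spring 0.5 0.8 0 [-0.98   0.671  1.826  0.875  0.597  2.863]
spring 0.5 0.8 1 [-0.98   0.671  1.826  0.875  0.597 -0.278]
spring 0.6 -0.8 0 [-0.535  0.668  1.731 -0.972  0.577  0.146]
spring 0.6 -0.8 1 [-0.535  0.668  1.731 -0.972  0.577 -2.995]
spring 0.6 0.4 0 [-0.897  0.639  2.029  1.65   0.344  2.507]
spring 0.6 0.4 1 [-0.897  0.639  2.029  1.65   0.344 -0.635]
spring 0.6 0.8 0 [-1.012  0.686  1.883  1.113  0.613  2.606]
spring 0.6 0.8 1 [-1.012  0.686  1.883  1.113  0.613 -0.536]
```

A lean of 0.48 is feasible with the lean direction turned about 0.5 rad clockwise from radial, at both the spring and the plate. I'll check joint margins along that path.

```bash
python3 - <<'E'
from ik import *
np.set_printoptions(precision=3,suppress=True)
from cell import sensors
s=sensors.observe();q=s['qpos'];x=s['tool_pos'].copy();
az=-.6535;th=.482
def go(x1,az1,n,lab):
    global q,x,az
    m=9
    x0=x.copy();a0=az
    for i in range(1,n+1):
        xx=x0+(np.array(x1)-x0)*i/n;aa=a0+(az1-a0)*i/n
        qn,c=ik(xx,Rlean(aa,th),q);step=np.abs(qn-q).max();q=qn;m=min(m,q[4])
        if step>.22 or c>2e-3:print('  ',lab,i,'step',step.round(3),'c',c.round(4),q)
    x=np.array(x1);az=az1;print(lab,q,'minj5',m.round(3))
go([.489,-.378,.16],az,3,'up')
go([.489,-.378,.16],-1.15,7,'yaw')
g=np.array([.491,-.380,.040]);
def tcp(c,az,d,z): return [c[0]-d*np.cos(az)+.002*np.sin(th)*np.cos(az),c[1]-d*np.sin(az)+.002*np.sin(th)*np.sin(az),z-.0018]
go(tcp(g,-1.15,.005,.041),-1.15,6,'down')
go(np.array(x)+[0,0,.25],-1.15,10,'lift')
go([.44,-.12,.29],-.5,12,'carry')
go(tcp([.42,.08],-.5,0,.10),-.5,14,'front')
go(tcp([.563,.003],-.5,.005,.092),-.5,8,'in')
E
```

```text
up [-0.82   0.396  1.802  0.17   0.474 -1.87 ] minj5 0.357
yaw [-0.672  0.424  1.703 -0.379  0.614 -0.826] minj5 0.474
down [-0.655  0.616  1.78  -0.631  0.382 -0.529] minj5 0.382
lift [-0.675  0.284  1.533 -0.273  0.907 -0.973] minj5 0.424
carry [-0.405 -0.055  1.943 -0.063  0.775 -1.442] minj5 0.775
front [ 0.269  0.295  2.16  -0.814  0.46  -0.103] minj5 0.46
in [ 0.01   0.455  1.902 -0.587  0.421 -0.565] minj5 0.417
```

Request:
{"api": "step_arm", "payload": {"series": [[1,0,0,1,0],[1,0,0,1,0],[1,0,0,1,0],[1,0,0,0,-0.9],[1,0,0,0,-0.9],[1,0,0,0,-0.9],[1,0,0,0,-0.9],[1,0,0,0,-0.9],[1,0,0,0,-0.9],[1,0,0,0,-0.9],[1,0,0,0,0]]}}

```text
time: 10.4
tool_pos: [0.4913, -0.3796, 0.1671]
tool_rot: [3.135, 0.492, 1.984]
contact_force: [0.4, -0.3, 0.1]
opening: 0.092
```

```bash
python3 - <<'E'
from h import *
o=sensors.observe();print(o['qpos'],o['tool_pos'],o['tool_rot'])
R_=__import__('scipy.spatial.transform',fromlist=['Rotation']).Rotation.from_euler('xyz',o['tool_rot']).as_matrix();z=R_[:,2];print('z',z,'az',np.arctan2(z[1],z[0]),'lean',np.arccos(-z[2]),'y',R_[:,1])
az=np.arctan2(z[1],z[0]);d=.005
g=np.array([.491-d*np.cos(az),-.380-d*np.sin(az),.041])+.002*z;print('target',g,'delta/25mm',(g-o['tool_pos'])/.025)
E
```

```text
[-0.67786682  0.42029525  1.74991871 -0.40946629  0.56319393 -0.78932074] [ 0.49128321 -0.37962584  0.16712198] [3.13525712 0.4919361  1.98357828]
z [ 0.19528039 -0.43011102 -0.88140234] az -1.144601734311262 lean 0.49197354885005345 y [0.91478952 0.40389224 0.00558423]
target [ 0.48932352 -0.37630749  0.0392372 ] delta/25mm [-0.07838782  0.13273398 -5.11539134]
```

Request:
{"api": "step_arm", "payload": {"series": [[1,-0.08,0.13,-1,0],[1,0,0,-1,0],[1,0,0,-1,0],[1,0,0,-1,0],[1,0,0,0,0]]}}

```text
time: 10.9
tool_pos: [0.4865, -0.3753, 0.0623]
tool_rot: [3.14, 0.484, 1.987]
contact_force: [0.5, 1.2, 0.2]
opening: 0.0918
```

```bash
python3 - <<'E'
from h import *
o=sensors.observe();print(o['qpos'],o['tool_pos'],o['tool_rot'],o['contact_force'])
s=grab('scene','s3')
a=cv2.resize(s['pixels'][140:260,90:230],None,fx=5,fy=5,interpolation=cv2.INTER_CUBIC);cv2.imwrite('pics/s3c.png',a)
E
```

```text
[-0.6774463   0.57887363  1.8505212  -0.67435226  0.34681416 -0.49676996] [ 0.48651287 -0.37532999  0.06234541] [3.14002722 0.48351368 1.98670181] [0.51793616 1.17950283 0.19680427]
```

View pics/s3c.png

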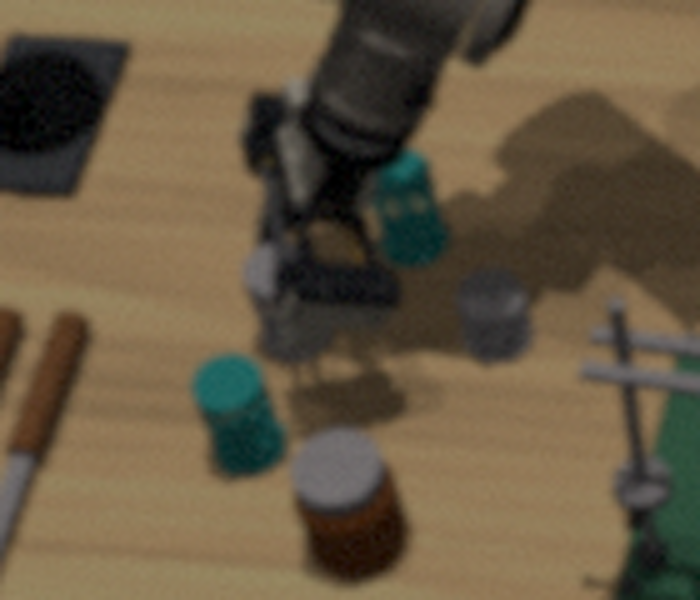

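No contact so far, and the fingers straddle the grey spring. Final descent, then close gently.

Request:
{"api": "step_arm", "payload": {"series": [[1,0.12,-0.06,-0.5,0],[1,0,0,-0.4,0],[1,0,0,0,0]]}}

```text
time: 11.25
tool_pos: [0.491, -0.3779, 0.0429]
tool_rot: [3.137, 0.488, 1.985]
contact_force: [-0.6, -0.3, 0.3]
opening: 0.0919
```

Request:
{"api": "step_arm", "payload": {"squeeze": 15, "series": [[0.5,0,0,0,0],[0.4,0,0,0,0],[0.3,0,0,0,0],[0.3,0,0,0,0],[0.3,0,0,0,0]]}}

```text
time: 11.75
tool_pos: [0.4906, -0.3773, 0.0419]
tool_rot: [3.138, 0.487, 1.985]
contact_force: [-0.4, 0.0, -0.6]
opening: 0.0564
```

```bash
python3 - <<'E'
from h import *
o=sensors.observe();print(o['qpos'],o['tool_pos'],o['tool_rot'],o['contact_force'],o['opening'])
E
```

```text
[-0.67523708  0.620943    1.85153561 -0.76586585  0.31287076 -0.39713715] [ 0.49061146 -0.37730397  0.04188966] [3.1378036  0.48663468 1.98453356] [-0.36859917  0.03891452 -0.55646543] 0.05643799874913707
```

Request:
{"api": "step_arm", "payload": {"series": [[0.3,0,0,0,0],[0.3,0,0,0,0],[0.3,0,0,0,0]]}}

```text
time: 12.05
tool_pos: [0.4904, -0.3773, 0.0417]
tool_rot: [3.138, 0.486, 1.985]
contact_force: [-2.1, 0.2, 3.3]
opening: 0.0495
```

Request:
{"api": "step_arm", "payload": {"series": [[0.3,0,0,0.4,0],[0.3,0,0,0.8,0],[0.3,0,0,1,0],[0.3,0,0,1,0],[0.3,0,0,0,0]]}}

```text
time: 12.55
tool_pos: [0.4921, -0.3782, 0.1249]
tool_rot: [3.134, 0.492, 1.983]
contact_force: [0.6, -1.3, -1.6]
opening: 0.0501
```

```bash
python3 - <<'E'
from h import *
o=sensors.observe();print(o['qpos'],o['tool_pos'],o['tool_rot'],o['contact_force'],o['opening'])
s=grab('scene','s4');t=grab('top','t4')
a=cv2.resize(s['pixels'][140:260,90:230],None,fx=5,fy=5,interpolation=cv2.INTER_CUBIC);cv2.imwrite('pics/s4c.png',a)
E
```

```text
[-0.67498912  0.48163823  1.79333357 -0.49001623  0.46949903 -0.69395748] [ 0.49212738 -0.37816159  0.12488508] [3.13431589 0.49150377 1.98314355] [ 0.57649687 -1.320127   -1.55246474] 0.050135221432951765
```

View pics/s4c.png

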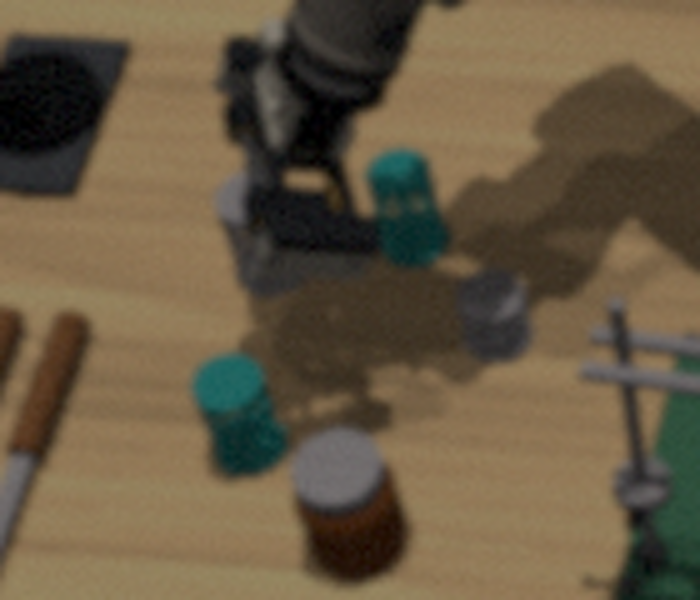

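Held at 50 mm opening and upright. Lifting and carrying to the tester's front while turning back.

Request:
{"api": "step_arm", "payload": {"squeeze": 25, "series": [[0.3,0,0,0.8,0],[0.3,0,0.4,0.8,0],[0.3,-0.2,0.8,0.8,0],[0.3,-0.2,1,0.8,0.8],[0.3,-0.2,1,0.8,0.8],[0.3,-0.2,1,0.8,0.8],[0.3,-0.2,1,0.6,0.8],[0.3,-0.2,1,0.4,0.8],[0.3,-0.2,1,0,0.8],[0.3,-0.2,1,0,0.8],[0.3,-0.2,1,0,0.8],[0.3,-0.2,1,0,0.8]]}}

```text
time: 13.85
tool_pos: [0.4394, -0.1212, 0.2645]
tool_rot: [3.139, 0.483, 2.563]
contact_force: [-0.0, 0.4, -1.1]
opening: 0.0491
```

Request:
{"api": "step_arm", "payload": {"series": [[0.3,-0.2,1,0,0.8],[0.3,-0.2,1,0,0.2],[0.3,-0.2,1,0,0],[0.3,-0.2,1,0,0],[0.3,-0.2,1,-0.5,0],[0.3,0,1,-0.5,0],[0.3,0,1,-0.5,0],[0.3,0,0.6,-0.5,0],[0.3,0,0,-0.5,0],[0.3,0,0,0,0]]}}

```text
time: 14.85
tool_pos: [0.4137, 0.0679, 0.201]
tool_rot: [-3.14, 0.481, 2.644]
contact_force: [-0.2, 0.7, -1.3]
opening: 0.0492
```

```bash
python3 - <<'E'
from h import *
o=sensors.observe();print(o['qpos'],o['tool_pos'],o['tool_rot'],o['contact_force'],o['opening'])
s=grab('scene','s5');t=grab('top','t5')
a=cv2.resize(s['pixels'][110:270,190:350],None,fx=3.7,fy=3.7,interpolation=cv2.INTER_CUBIC);b=cv2.resize(t['pixels'][120:320,180:330],(0,0),fx=2.96,fy=2.96,interpolation=cv2.INTER_CUBIC)
cv2.imwrite('pics/s5c.png',a);cv2.imwrite('pics/t5c.png',b)
E
```

```text
[ 0.19290915  0.06252025  2.13461429 -0.52595996  0.62999829 -0.49980345] [0.41374402 0.06792851 0.20102935] [-3.14032534  0.48117443  2.64395163] [-0.21507549  0.66618379 -1.31740306] 0.049156035506864634
```

View pics/s5c.png

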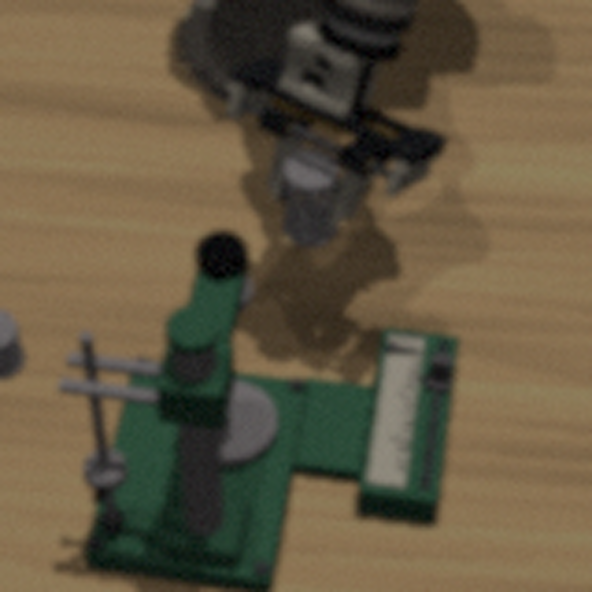

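View pics/t5c.png

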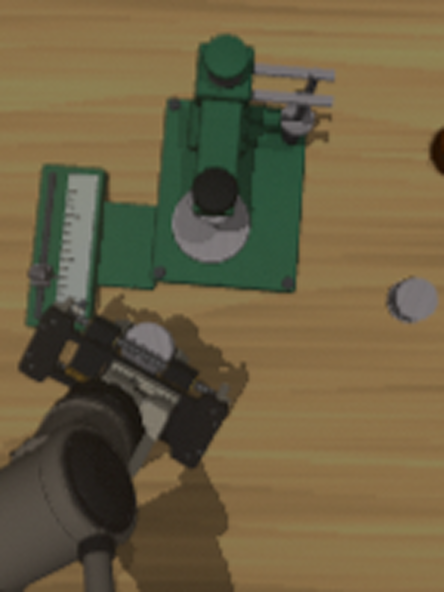

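```bash
python3 - <<'E'
from h import *
np.set_printoptions(precision=4,suppress=True)
o=sensors.observe();x=o['tool_pos']
from scipy.spatial.transform import Rotation as R
M=R.from_euler('xyz',o['tool_rot']).as_matrix();z=M[:,2];gp=x-.002*z
for tag,(u,v) in(('s5',(273,156)),('t5',(230,235))):
    d=load(tag);P=cloud(d)
    print(tag,P[v,u])
    m=(np.linalg.norm(P[...,:2]-P[v,u,:2],axis=-1)<.035)&(abs(P[...,2]-P[v,u,2])<.012)&(d['range_z']>0)
    n,l,st,c=cv2.connectedComponentsWithStats(m.astype(np.uint8));k=l[v,u];q=P[l==k]
    cc=q.mean(0);U,S,V=np.linalg.svd(q-cc);n_=V[2]*np.sign(V[2,2]);res=(q-cc)@n_
    for it in range(3):
        g=q[abs(res)<.003];cc=g.mean(0);U,S,V=np.linalg.svd(g-cc);n_=V[2]*np.sign(V[2,2]);res=(q-cc)@n_
    print('top centre mid',(g.max(0)+g.min(0))/2,'mean',cc,'normal',n_,len(g),'ext',np.ptp(g,axis=0))
print('grasp',gp,'z',z)
# clearance: gripper/robot cloud moved to plate vs tester head cloud from initial
rob=np.concatenate([cloud(load(t))[load(t)['range_z']>0] for t in('s5','t5')])
rob=rob[(rob[:,2]>.14)&(rob[:,0]<.52)&(rob[:,0]>.1)&(abs(rob[:,1]-.05)<.3)]
tst=np.concatenate([cloud(load(t))[load(t)['range_z']>0] for t in('scene0','top0')])
tst=tst[(tst[:,2]>.02)&(tst[:,0]>.45)&(tst[:,0]<.75)&(tst[:,1]>-.13)&(tst[:,1]<.23)]
# add synthetic head foot
a=np.linspace(0,2*np.pi,40);
tst=np.concatenate([tst,np.stack([.563+.025*np.cos(a),.003+.025*np.sin(a),0*a+.235],1)])
np.savez('/tmp/cl.npz',rob=rob,tst=tst)
E
```

```text
s5 [0.4194 0.0638 0.2388]
top centre mid [0.4135 0.0693 0.2374] mean [0.4167 0.0658 0.2376] normal [0.0503 0.0704 0.9962] 96 ext [0.0521 0.0551 0.0093]
t5 [0.4224 0.0632 0.2416]
top centre mid [0.4226 0.0647 0.2403] mean [0.4247 0.0623 0.2405] normal [0.006  0.0253 0.9997] 115 ext [0.0338 0.0427 0.0062]
grasp [0.4142 0.068  0.2049] z [ 0.4094 -0.2219 -0.885 ]
```

```bash
python3 - <<'E'
import numpy as np
from scipy.spatial import cKDTree
c=np.load('/tmp/cl.npz');rob,tst=c['rob'],c['tst'];t=cKDTree(tst)
c0=np.array([.4175,.0662])
keep=~((np.linalg.norm(rob[:,:2]-c0,axis=1)<.032)&(rob[:,2]<.25))
rob=rob[keep]
for D in([0,0,-.1034],[.07,-.03,-.1034],[.1255,-.0542,-.1034],[.1455,-.0632,-.1034],[.1455,-.0632,-.1114]):
    d,i=t.query(rob+D);k=np.argsort(d)[:3]
    print(D,[(d[j].round(4),(rob[j]+D).round(3),tst[i[j]].round(3)) for j in k])
E
```

```text
[0, 0, -0.1034] [(np.float64(0.0659), array([0.432, 0.102, 0.094]), array([0.461, 0.144, 0.052])), (np.float64(0.0671), array([0.431, 0.105, 0.098]), array([0.461, 0.144, 0.052])), (np.float64(0.0689), array([0.439, 0.096, 0.096]), array([0.461, 0.144, 0.052]))]
[0.07, -0.03, -0.1034] [(np.float64(0.0489), array([0.514, 0.056, 0.095]), array([0.527, 0.029, 0.056])), (np.float64(0.0503), array([0.511, 0.059, 0.093]), array([0.527, 0.029, 0.056])), (np.float64(0.0506), array([0.484, 0.004, 0.087]), array([ 0.521, -0.002,  0.053]))]
[0.1255, -0.0542, -0.1034] [(np.float64(0.031), array([0.515, 0.032, 0.237]), array([0.542, 0.016, 0.235])), (np.float64(0.0317), array([0.513, 0.027, 0.245]), array([0.542, 0.016, 0.25 ])), (np.float64(0.0319), array([0.51 , 0.021, 0.242]), array([0.54 , 0.011, 0.247]))]
[0.1455, -0.0632, -0.1034] [(np.float64(0.0098), array([0.535, 0.023, 0.237]), array([0.542, 0.016, 0.235])), (np.float64(0.0105), array([0.533, 0.018, 0.245]), array([0.54 , 0.011, 0.247])), (np.float64(0.0108), array([0.53 , 0.012, 0.242]), array([0.54 , 0.011, 0.247]))]
[0.1455, -0.0632, -0.1114] [(np.float64(0.0095), array([0.53 , 0.012, 0.234]), array([0.539, 0.009, 0.235])), (np.float64(0.0096), array([0.533, 0.018, 0.237]), array([0.54 , 0.013, 0.235])), (np.float64(0.01), array([0.531, 0.015, 0.233]), array([0.54 , 0.013, 0.235]))]
```

Predicted clearance to the head is about 10 mm at the final place. Lowering in front, then moving in.

Request:
{"api": "step_arm", "payload": {"series": [[0.3,0,0,-0.8,0],[0.3,0,0,-0.85,0],[0.3,0,0,-0.85,0],[0.3,0,0,-0.85,0],[0.3,0.4,-0.2,-0.8,0],[0.3,0.9,-0.4,0,0],[0.3,0.9,-0.4,0,0],[0.3,0.9,-0.4,0,0],[0.3,0.9,-0.4,0,0],[0.3,0,0,0,0]]}}

```text
time: 15.95
tool_pos: [0.5189, 0.0211, 0.1015]
tool_rot: [3.136, 0.49, 2.637]
contact_force: [0.3, 0.6, -1.8]
opening: 0.0494
```

```bash
cat > st.py <<'E'
from h import *
from scipy.spatial.transform import Rotation as R
np.set_printoptions(precision=4,suppress=True)
o=sensors.observe();M=R.from_euler('xyz',o['tool_rot']).as_matrix();z=M[:,2];gp=o['tool_pos']-.002*z;az=np.arctan2(z[1],z[0])
print('q',o['qpos'],'tcp',o['tool_pos'],'lean',np.arccos(-z[2]),'az',az,'jaw',M[:,1],'F',o['contact_force'],'open',o['opening'],'t',o['time'])
c=np.r_[gp[:2]+.0037*np.array([np.cos(az),np.sin(az)]),gp[2]-.0435]
print('spring bottom',c,'rows to plate',(np.array([.563,.003,.050])-c)/.025)
E
python3 st.py
```

```text
q [ 0.0293  0.3909  2.0674 -0.7721  0.3425 -0.3483] tcp [0.5189 0.0211 0.1015] lean 0.4899002647849151 az -0.4919565877492979 jaw [0.4811 0.8766 0.0053] F [ 0.2693  0.6091 -1.8448] open 0.049412559584501865 t 15.95
spring bottom [0.5214 0.0198 0.0598] rows to plate [ 1.6654 -0.6702 -0.3905]
```

```bash
python3 - <<'E'
from h import *
s=grab('scene','s6');t=grab('top','t6')
a=cv2.resize(s['pixels'][130:270,200:330],None,fx=4,fy=4,interpolation=cv2.INTER_CUBIC);b=cv2.resize(t['pixels'][120:260,190:320],(0,0),fx=4,fy=4,interpolation=cv2.INTER_CUBIC)
cv2.imwrite('pics/s6c.png',a);cv2.imwrite('pics/t6c.png',b)
E
```

```text
(no output)
```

View pics/s6c.png

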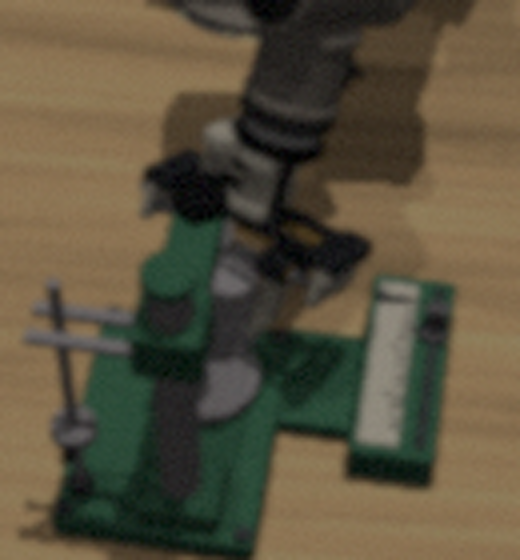

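View pics/t6c.png

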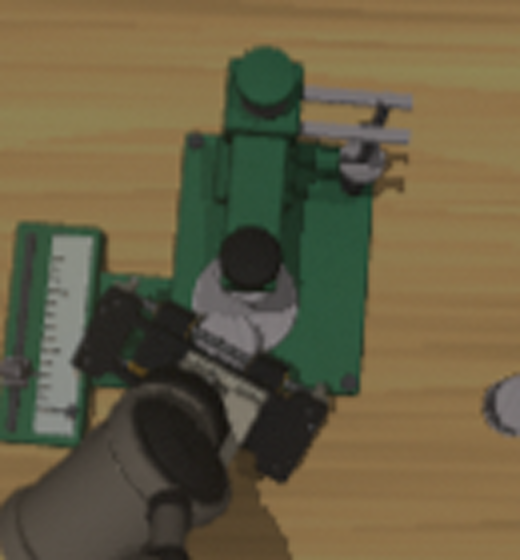

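The spring is over the plate's front edge at top crop (225,325), and the gripper is still short of the knob. Moving in slowly.

Request:
{"api": "step_arm", "payload": {"series": [[0.3,0.5,-0.2,0,0],[0.3,0.5,-0.2,0,0],[0.3,0.4,-0.15,0,0],[0.3,0.2,-0.1,0,0],[0.3,0,0,0,0]]}}

```text
time: 16.55
tool_pos: [0.5553, 0.0064, 0.1004]
tool_rot: [3.138, 0.486, 2.64]
contact_force: [-0.3, -0.7, -0.7]
opening: 0.0494
```

```bash
python3 st.py; python3 - <<'E'
from h import *
s=grab('scene','s7');t=grab('top','t7')
a=cv2.resize(s['pixels'][130:270,200:330],None,fx=4,fy=4,interpolation=cv2.INTER_CUBIC);b=cv2.resize(t['pixels'][120:260,190:320],(0,0),fx=4,fy=4,interpolation=cv2.INTER_CUBIC)
cv2.imwrite('pics/s7c.png',np.hstack([a,b])[:,:][::1,::1] if 0 else cv2.resize(np.hstack([a,b]),None,fx=.76,fy=.76))
E
```

```text
q [-0.0076  0.4366  1.9804 -0.6681  0.3602 -0.4909] tcp [0.5553 0.0064 0.1004] lean 0.4862270571981724 az -0.4938375658282599 jaw [0.4791 0.8777 0.0031] F [-0.3137 -0.6534 -0.6785] open 0.04937981361932834 t 16.55
spring bottom [0.5577 0.0051 0.0586] rows to plate [ 0.2105 -0.0845 -0.3458]
```

View pics/s7c.png

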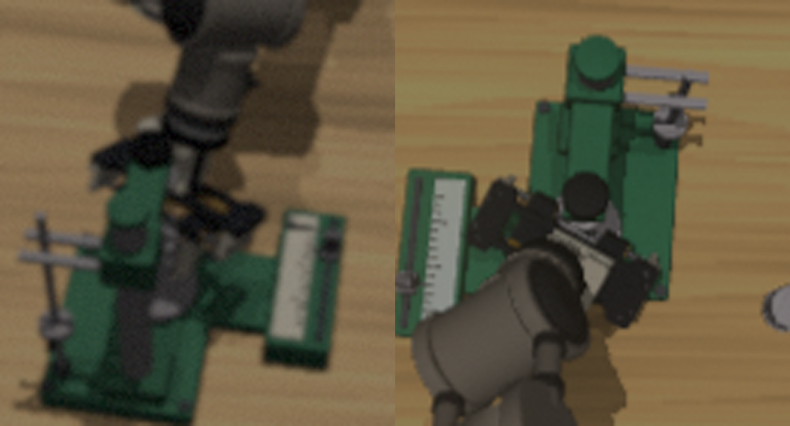

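Request:
{"api": "step_arm", "payload": {"series": [[0.3,0.2,-0.08,0,0],[0.3,0,0,-0.15,0],[0.3,0,0,-0.1,0],[0.3,0,0,0,0]]}}

```text
time: 17.05
tool_pos: [0.56, 0.0045, 0.0934]
tool_rot: [3.139, 0.485, 2.641]
contact_force: [0.1, -0.2, -0.9]
opening: 0.0495
```

```bash
python3 st.py
```

```text
q [-0.012   0.4555  1.9739 -0.6842  0.3494 -0.4776] tcp [0.56   0.0045 0.0934] lean 0.4852087088590145 az -0.4944620584342634 jaw [0.4789 0.8779 0.0026] F [ 0.0625 -0.215  -0.8937] open 0.04949895531812301 t 17.05
spring bottom [0.5625 0.0032 0.0517] rows to plate [ 0.0212 -0.0088 -0.0682]
```

Request:
{"api": "step_arm", "payload": {"series": [[0.3,0,0,-0.06,0],[0.3,0,0,0,0]]}}

```text
time: 17.25
tool_pos: [0.5604, 0.0045, 0.0923]
tool_rot: [3.138, 0.486, 2.641]
contact_force: [-0.6, 0.1, -2.7]
opening: 0.0496
```

```bash
python3 st.py; python3 - <<'E'
from h import *
s=grab('scene','s8')
a=cv2.resize(s['pixels'][170:260,205:325],None,fx=6,fy=6,interpolation=cv2.INTER_CUBIC)
cv2.imwrite('pics/s8c.png',a)
E
```

```text
q [-0.012   0.4579  1.9746 -0.6909  0.3464 -0.4704] tcp [0.5604 0.0045 0.0923] lean 0.4859145646307361 az -0.49362413814661493 jaw [0.4788 0.8779 0.003 ] F [-0.5637  0.1333 -2.6667] open 0.049574637051442785 t 17.25
spring bottom [0.5628 0.0032 0.0506] rows to plate [ 0.0081 -0.0089 -0.0246]
```

View pics/s8c.png

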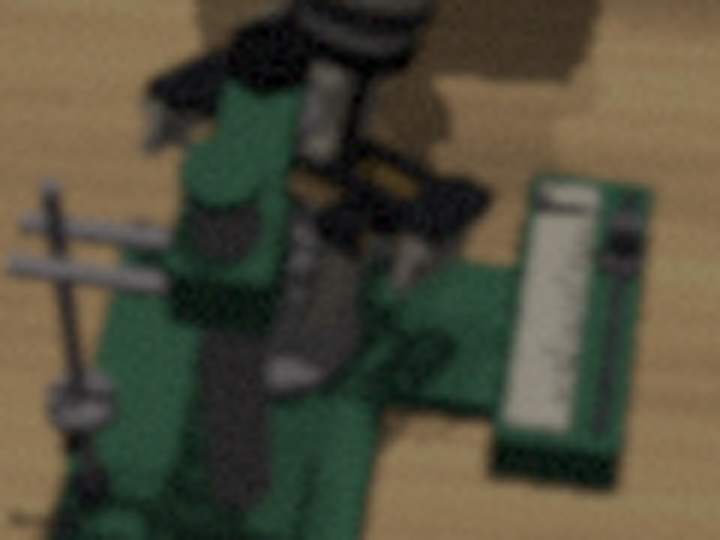

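Request:
{"api": "step_arm", "payload": {"series": [[0.3,0,0,-0.04,0],[0.3,0,0,0,0]]}}

```text
time: 17.5
tool_pos: [0.5606, 0.0045, 0.0917]
tool_rot: [3.138, 0.487, 2.641]
contact_force: [-0.5, 0.2, -2.0]
opening: 0.0495
```

```bash
python3 st.py
```

```text
q [-0.0121  0.4595  1.975  -0.6956  0.3442 -0.4655] tcp [0.5606 0.0045 0.0917] lean 0.48654312999204086 az -0.4928938396472872 jaw [0.4788 0.8779 0.0034] F [-0.466   0.196  -2.0433] open 0.04953932334307599 t 17.5
spring bottom [0.5631 0.0032 0.0499] rows to plate [-0.0029 -0.0089  0.003 ]
```

Request:
{"api": "step_arm", "payload": {"series": [[0.3,0,0,-0.05,0],[0.3,0,0,0,0]]}}

```text
time: 17.7
tool_pos: [0.5607, 0.0045, 0.0906]
tool_rot: [3.138, 0.487, 2.641]
contact_force: [-2.0, 0.9, 2.6]
opening: 0.0495
```

Request:
{"api": "step_arm", "payload": {"series": [[0.3,0,0,-0.03,0],[0.3,0,0,0,0]]}}

```text
time: 17.9
tool_pos: [0.5607, 0.0045, 0.0899]
tool_rot: [3.138, 0.487, 2.641]
contact_force: [-2.3, 0.5, 3.4]
opening: 0.0491
```

```bash
python3 st.py
```

```text
q [-0.012   0.4629  1.9766 -0.7054  0.3402 -0.4551] tcp [0.5607 0.0045 0.0899] lean 0.48692383099933506 az -0.49275429693964323 jaw [0.4787 0.878  0.0034] F [-2.3443  0.5479  3.3877] open 0.049096011021783056 t 17.9
spring bottom [0.5631 0.0032 0.0482] rows to plate [-0.0056 -0.0082  0.0729]
```

Contact at the expected height. Releasing.

Request:
{"api": "step_arm", "payload": {"series": [[0.3,0,0,0.04,0],[0.58,0,0,0,0],[0.7,0,0,0,0],[0.8,0,0,0,0],[0.9,0,0,0,0],[0.9,0,0,0,0]]}}

```text
time: 18.5
tool_pos: [0.5605, 0.0045, 0.0905]
tool_rot: [3.138, 0.486, 2.641]
contact_force: [-0.1, 0.8, 0.2]
opening: 0.0798
```

Request:
{"api": "step_arm", "payload": {"series": [[0.9,-0.3,0.16,0,0],[0.9,-0.6,0.32,0,0],[0.9,-0.8,0.43,0,0],[0.9,-0.8,0.43,0,0],[0.9,-0.8,0.43,0,0],[0.9,-0.8,0.43,0.3,0],[0.9,-0.8,0.43,0.6,0],[0.9,-0.6,0.3,0.8,0]]}}

```text
time: 19.3
tool_pos: [0.4213, 0.0781, 0.1327]
tool_rot: [3.14, 0.484, 2.642]
contact_force: [0.9, -1.2, 0.3]
opening: 0.0828
```

```bash
python3 st.py;python3 - <<'E'
from h import *
s=grab('scene','s9');t=grab('top','t9')
a=cv2.resize(s['pixels'][130:270,200:330],None,fx=4,fy=4,interpolation=cv2.INTER_CUBIC);b=cv2.resize(t['pixels'][120:260,190:320],(0,0),fx=4,fy=4,interpolation=cv2.INTER_CUBIC)
cv2.imwrite('pics/s9c.png',cv2.resize(np.hstack([a,b]),None,fx=.76,fy=.76))
for tag,d in(('s',s),('t',t)):
    P=cloud(d);m=(d['range_z']>0)&(P[...,2]>.118)&(P[...,2]<.14)&(np.hypot(P[...,0]-.563,P[...,1]-.003)<.05)
    q=P[m];
    if len(q): print(tag,len(q),q.mean(0),(q.max(0)+q.min(0))/2,np.ptp(q,axis=0))
E
```

```text
q [ 0.2195  0.2185  2.2116 -0.7745  0.4515 -0.1899] tcp [0.4213 0.0781 0.1327] lean 0.4840701598103139 az -0.4956869963761762 jaw [0.4784 0.8781 0.0017] F [ 0.8772 -1.16    0.2633] open 0.08283448738932996 t 19.3
spring bottom [0.4237 0.0768 0.091 ] rows to plate [ 5.5722 -2.9518 -1.6399]
s 49 [0.56414128 0.01603561 0.1279346 ] [0.56372059 0.0165648  0.12675835] [0.04020774 0.01553016 0.01618   ]
t 56 [0.55030683 0.00573812 0.12905996] [0.55321395 0.00318882 0.12603784] [0.02238983 0.04488299 0.0160236 ]
```

View pics/s9c.png

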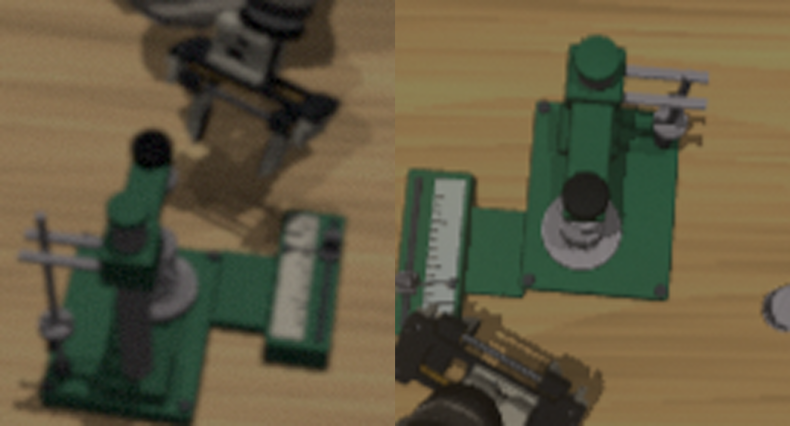

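The spring stands upright and centred: y 0.003 from the top view, and x agrees within about 2 mm. Next I'll average several pictures to measure the collar and flag heights accurately.

```bash
cat >> h.py <<'E'
def avg(n,tag,k=12):
    D=[vision.read_camera(n) for _ in range(k)];d=dict(D[0])
    d['pixels']=np.clip(np.mean([x['pixels'].astype(float) for x in D],0),0,255).round().astype(np.uint8)
    Z=np.array([x['range_z'] for x in D]);d['range_z']=np.median(Z,0);np.savez(f'/tmp/{tag}.npz',**d);print(n,'depth std',np.std(Z,0)[150:250,200:300].mean());return d
E
python3 - <<'E'
from h import *
s=avg('scene','sa');t=avg('top','ta')
a=cv2.resize(s['pixels'][195:260,198:258],None,fx=9,fy=9,interpolation=cv2.INTER_CUBIC);cv2.imwrite('pics/sac.png',a)
b=cv2.resize(t['pixels'][130:185,245:310],None,fx=9,fy=9,interpolation=cv2.INTER_CUBIC);cv2.imwrite('pics/tac.png',b)
E
```

```text
scene depth std 0.025808243
top depth std 0.019276835
```

View pics/sac.png

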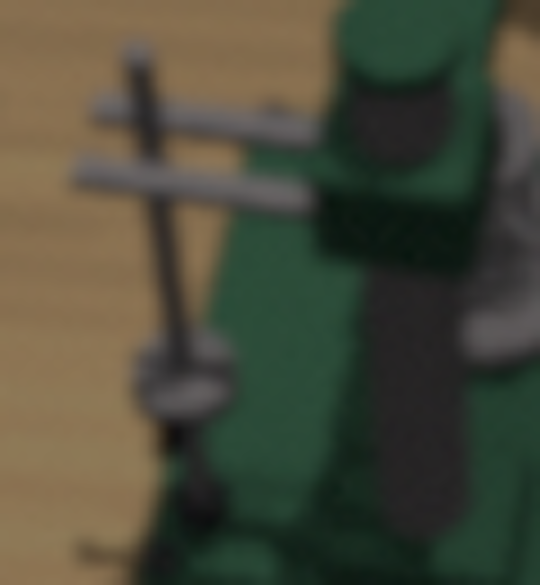

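View pics/tac.png

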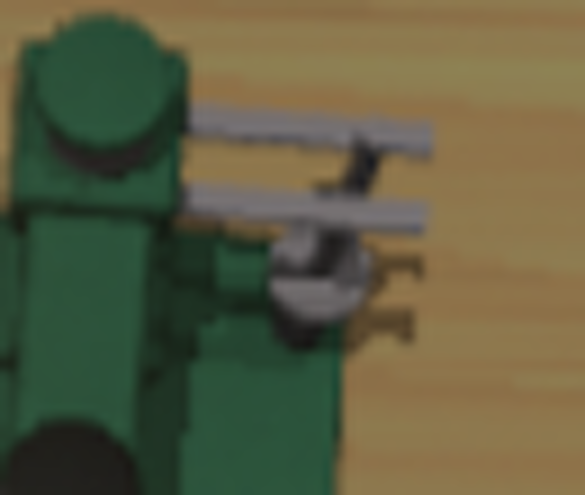

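```bash
python3 - <<'E'
from h import *
np.set_printoptions(precision=4,suppress=True)
s=load('sa');t=load('ta')
def col(d,u,v0,v1):
    P=cloud(d)
    for v in range(v0,v1): print(u,v,d['pixels'][v,u],P[v,u])
print('scene prongs col u=212,218,224')
for u in(210,220,226): col(s,u,204,221);print()
print('scene collar');col(s,218,230,246);print()
col(s,221,230,246)
print('top');
for u in(285,271): col(t,u,139,158);print()
col(t,280,152,168)
E
```

```text
scene prongs col u=212,218,224
210 204 [ 83 106 126] [ 0.4583 -0.1607  0.0004]
210 205 [ 92 104 117] [ 0.6509 -0.1058  0.2606]
210 206 [ 98 101 107] [ 0.6543 -0.1053  0.2602]
210 207 [90 91 95] [ 0.6586 -0.1045  0.2611]
210 208 [71 79 90] [ 0.6609 -0.1043  0.2593]
210 209 [ 68  90 109] [ 0.4793 -0.1575 -0.0015]
210 210 [ 77 105 127] [ 0.4843 -0.1567 -0.0008]
210 211 [ 82 109 130] [ 0.4899 -0.1556  0.0009]
210 212 [ 91 108 123] [ 0.4944 -0.1548  0.0011]
210 213 [ 99 104 112] [ 0.681  -0.1008  0.2625]
210 214 [94 94 98] [ 0.6834 -0.1005  0.2607]
210 215 [79 82 88] [ 0.6857 -0.1003  0.259 ]
210 216 [ 70  87 102] [ 0.6878 -0.1002  0.2569]
210 217 [ 77 106 128] [ 0.5155 -0.1516  0.    ]
210 218 [ 79 111 135] [ 0.5195 -0.151  -0.0004]
210 219 [ 79 110 134] [ 0.5241 -0.1502  0.0001]
210 220 [ 80 112 136] [ 0.5286 -0.1494  0.0003]

220 204 [ 80 111 135] [ 0.4556 -0.1241  0.0011]
220 205 [ 84 111 132] [ 0.458  -0.124  -0.0018]
220 206 [ 91 107 122] [ 0.4625 -0.1233 -0.0018]
220 207 [ 98 102 110] [ 0.6565 -0.0749  0.2619]
220 208 [93 92 96] [ 0.6598 -0.0745  0.2615]
220 209 [75 78 84] [ 0.6625
[... 4604 characters left out ...]
1  0.2622]
280 153 [114 112 118] [ 0.6576 -0.0772  0.2616]
280 154 [91 90 94] [ 0.6548 -0.0772  0.2609]
280 155 [69 69 72] [ 0.6717 -0.085   0.1797]
280 156 [60 60 62] [ 0.6696 -0.0854  0.1753]
280 157 [55 54 57] [ 0.6685 -0.0863  0.1665]
280 158 [44 45 47] [ 0.6674 -0.0871  0.1577]
280 159 [36 36 39] [ 0.6668 -0.0882  0.1464]
280 160 [36 37 39] [ 0.6663 -0.0893  0.1343]
280 161 [100  98 103] [ 0.6648 -0.0901  0.1264]
280 162 [107 106 110] [ 0.6616 -0.0901  0.1255]
280 163 [ 99  99 103] [ 0.6583 -0.0901  0.1257]
280 164 [ 99  98 103] [ 0.6552 -0.0902  0.1248]
280 165 [65 65 68] [ 0.6532 -0.0908  0.1185]
280 166 [28 30 30] [ 0.6664 -0.0982  0.0407]
280 167 [29 36 26] [ 0.6649 -0.0991  0.0309]
```

```bash
cat > edges.py <<'E'
from h import *
from scipy.optimize import least_squares
np.set_printoptions(precision=4,suppress=True)
def edges(d,u,v0,v1):
    p=d['pixels'].astype(float);f=(p[...,2]-p[...,0])[v0:v1,u]  # R-B: wood high, steel low
    f=cv2.resize(f.reshape(-1,1),(1,(v1-v0)*1),interpolation=cv2.INTER_LINEAR).ravel()
    k=int(np.argmin(f));a=f[:k+1].max();b=f[k:].max();m=f[k]
    ta,tb=(a+m)/2,(b+m)/2
    i=k
    while f[i]<ta:i-=1
    up=i+(f[i]-ta)/(f[i]-f[i+1])
    j=k
    while f[j]<tb:j+=1
    dn=j-1+(tb-f[j-1])/(f[j]-f[j-1])
    return v0+up,v0+dn
def planepts(d,u,v,z): return ray(d,u,v,z)
ex=np.array([.9973,-.0729]);O=np.array([.563,.003])
def tx(p): return (p[:2]-O)@ex
E
python3 - <<'E'
from edges import *
s=load('sa');t=load('ta')
zt=.2615
for name,sv,tv in(('front(+x)',(211,220),(138,149)),('rear',(203,212),(148,158))):
    sh,sl,th,tl=[],[],[],[]
    for u in [207,208,209,210,211,212,218,219,220]:
        try:a,b=edges(s,u,*sv)
        except Exception as e: continue
        sh.append((u,a));sl.append((u,b))
    for u in ([268,270,271,272,274,276,278,280,290] if name[0]=='f' else [268,269,270,271,287,288,289,290]):
        try:a,b=edges(t,u,*tv)
        except Exception: continue
        th.append((u,a));tl.append((u,b))
    sb=np.array([tx(ray(s,*e,zt)) for e in sh]);tf=np.array([tx(ray(t,*e,zt)) for e in th])
    print(name,'scene back edge tx',sb.round(4),'top front edge tx',tf.round(4),'width',np.median(tf)-np.median(sb))
    for zb in(.251,.2535,.2555,.2575):
        print(zb,'scene front-bottom tx',np.median([tx(ray(s,*e,zb)) for e in sl]).round(4),'top back-bottom tx',np.median([tx(ray(t,*e,zb)) for e in tl]).round(4))
E
```

```text
front(+x) scene back edge tx [0.1222 0.1222 0.1222 0.1222 0.1221 0.1216 0.1217 0.1217 0.1216] top front edge tx [0.1328 0.1322 0.1319 0.1319 0.1325 0.1325 0.1323 0.1329 0.1322] width 0.010207364827373486
0.251 scene front-bottom tx 0.1275 top back-bottom tx 0.1236
0.2535 scene front-bottom tx 0.1292 top back-bottom tx 0.1229
0.2555 scene front-bottom tx 0.1306 top back-bottom tx 0.1223
0.2575 scene front-bottom tx 0.1319 top back-bottom tx 0.1218
rear scene back edge tx [0.1165 0.0972 0.0959 0.0956 0.0954 0.0961 0.0951 0.0956 0.0954] top front edge tx [0.1056 0.1055 0.0911 0.0912 0.106  0.1064 0.1064 0.1064] width 0.010170099772292246
0.251 scene front-bottom tx 0.1013 top back-bottom tx 0.093
0.2535 scene front-bottom tx 0.103 top back-bottom tx 0.0924
0.2555 scene front-bottom tx 0.1044 top back-bottom tx 0.0919
0.2575 scene front-bottom tx 0.1058 top back-bottom tx 0.0914
```

```bash
python3 - <<'E'
from edges import *
S=[vision.read_camera('scene') for _ in range(24)]
Z=np.array([d['range_z'] for d in S]);d=dict(S[0]);d['range_z']=np.mean(Z,0);sd=Z.std(0)
np.savez('/tmp/sb.npz',**d,sd=sd);P=cloud(d)
print('sd on table',np.median(sd[100:150,100:200]))
rows=[]
for u in range(204,234):
    for v in range(202,222):
        if sd[v,u]<.01 and P[v,u,2]>.24 and P[v,u,2]<.275:
            rows.append((u,v,tx(P[v,u]),P[v,u,2],sd[v,u]*1000))
r=np.array(rows)
for lo,hi in((.10,.112),(.112,.145)): pass
fr=r[r[:,2]>.114];re=r[r[:,2]<=.114]
for n,g in(('front',fr),('rear',re)):
    h,e=np.histogram(g[:,3],np.arange(.250,.268,.001));print(n,dict(zip(e.round(3),h)))
    g=g[np.argsort(g[:,3])];print(g[:14])
    top=g[(g[:,3]>.2595)];print('top med',np.median(top[:,3]),'tx range',g[:,2].min(),g[:,2].max())
m=(P[...,2]>.115)&(P[...,2]<.132)&(np.hypot(P[...,0]-.6715,P[...,1]+.0902)<.02)&(sd<.01)
h,e=np.histogram(P[m][:,2],np.arange(.112,.132,.001));print('collar',dict(zip(e.round(3),h)))
for a,b,c,dd in ((100,120,150,180),):print('table z',np.median(P[100:140,150:220,2]))
mb=(abs(P[...,2]-.03)<.006)&(P[...,0]>.52)&(P[...,0]<.7)&(P[...,1]>-.1)&(P[...,1]<.05);print('base z',np.median(P[mb][:,2]),mb.sum())
E
```

```text
sd on table 0.005197048
front {np.float64(0.25): np.int64(0), np.float64(0.251): np.int64(0), np.float64(0.252): np.int64(0), np.float64(0.253): np.int64(0), np.float64(0.254): np.int64(3), np.float64(0.255): np.int64(4), np.float64(0.256): np.int64(2), np.float64(0.257): np.int64(7), np.float64(0.258): np.int64(6), np.float64(0.259): np.int64(6), np.float64(0.26): np.int64(56), np.float64(0.261): np.int64(14), np.float64(0.262): np.int64(2), np.float64(0.263): np.int64(0), np.float64(0.264): np.int64(3), np.float64(0.265): np.int64(1), np.float64(0.266): np.int64(0), np.float64(0.267): np.int64(0)}
[[223.     218.       0.131    0.2543   2.3349]
 [224.     218.       0.1307   0.2545   3.3078]
 [208.     216.       0.1315   0.2548   2.5731]
 [216.     217.       0.1314   0.2551   3.7089]
 [231.     219.       0.1315   0.2555   3.1484]
 [217.     217.       0.1313   0.2556   2.8324]
 [210.     216.       0.1313   0.256    3.2267]
 [227.     218.       0.1307   0.2567   2.3515]
 [225.     218.       0.1317   0.2567   1.8656]
 [212.     216.       0.1311   0.2571   1.9685]
 [232.     22
[... 1598 characters left out ...]
.float64(0.112): np.int64(0), np.float64(0.113): np.int64(0), np.float64(0.114): np.int64(0), np.float64(0.115): np.int64(0), np.float64(0.116): np.int64(2), np.float64(0.117): np.int64(1), np.float64(0.118): np.int64(2), np.float64(0.119): np.int64(1), np.float64(0.12): np.int64(1), np.float64(0.121): np.int64(3), np.float64(0.122): np.int64(2), np.float64(0.123): np.int64(18), np.float64(0.124): np.int64(42), np.float64(0.125): np.int64(9), np.float64(0.126): np.int64(2), np.float64(0.127): np.int64(0), np.float64(0.128): np.int64(0), np.float64(0.129): np.int64(0), np.float64(0.13): np.int64(1), np.float64(0.131): np.int64(0)}
table z -8.688681364787953e-05
base z 0.029588871072663725 805
```

Measured in both views: flag top 0.261 and underside about 0.2547 (6 mm thick), collar top 0.1245–0.1255. The head travel to the mark is therefore about 0.130, which fits the stated ranges. Next I'll close the fingers, rise and go over the knob.

Request:
{"api": "step_arm", "payload": {"series": [[0.5,-0.2,0.1,1,0],[0,0,0,1,0],[0,0,0,1,0],[0,0,0,1,0],[0,0,0,1,0],[0,0,0,1,0],[0,0,0,1,0],[0,0,0,1,0],[0,0,0,1,0],[0,0,0,0.6,0],[0,0,0,0,0]]}}

```text
time: 22.9
tool_pos: [0.4187, 0.0804, 0.3752]
tool_rot: [3.135, 0.49, 2.639]
contact_force: [0.7, -0.7, 0.0]
opening: 0.0018
```

```bash
python3 st.py
```

```text
q [ 0.2287 -0.1059  1.7799 -0.352   1.1112 -0.7411] tcp [0.4187 0.0804 0.3752] lean 0.4897045066152291 az -0.4880395902490034 jaw [0.4788 0.8779 0.006 ] F [ 0.7435 -0.6976  0.0217] open 0.0018113419867785518 t 22.9
spring bottom [0.4212 0.0791 0.3335] rows to plate [  5.6732  -3.0434 -11.3399]
```

Request:
{"api": "step_arm", "payload": {"series": [[0,0.6,-0.3,0,0],[0,1,-0.54,0,0],[0,1,-0.54,0,0],[0,1,-0.54,0,0],[0,1,-0.54,0,0],[0,0.8,-0.43,0,0],[0,0.37,-0.2,0,0],[0,0,0,-1,0],[0,0,0,-0.8,0],[0,0,0,0,0]]}}

```text
time: 23.9
tool_pos: [0.5602, 0.0033, 0.324]
tool_rot: [-3.142, 0.479, 2.642]
contact_force: [-0.4, -0.0, -0.1]
opening: 0.0004
```

```bash
python3 st.py;python3 - <<'E'
from h import *
s=grab('scene','s10');t=grab('top','t10')
a=cv2.resize(s['pixels'][110:250,190:320],None,fx=4,fy=4,interpolation=cv2.INTER_CUBIC);b=cv2.resize(t['pixels'][120:260,190:320],(0,0),fx=4,fy=4,interpolation=cv2.INTER_CUBIC)
cv2.imwrite('pics/s10c.png',cv2.resize(np.hstack([a,b]),None,fx=.76,fy=.76))
E
```

```text
q [-0.0151  0.1552  1.6456 -0.2718  0.9277 -0.9683] tcp [0.5602 0.0033 0.324 ] lean 0.4793804053729684 az -0.499576754183351 jaw [ 0.479   0.8778 -0.    ] F [-0.4048 -0.0195 -0.07  ] open 0.00036905706555244314 t 23.9
spring bottom [0.5627 0.0019 0.2823] rows to plate [ 0.0125  0.0426 -9.293 ]
```

View pics/s10c.png

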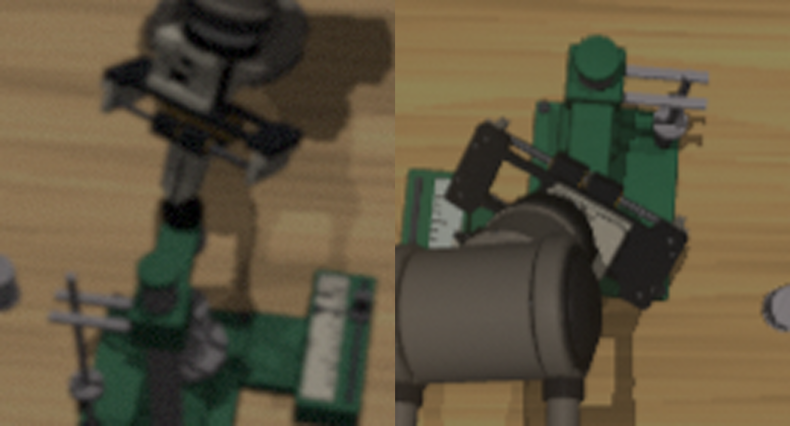

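The fingertips are right above the black knob at scene crop (182,212), and the flag and collar are still visible. Going down until contact.

Request:
{"api": "step_arm", "payload": {"series": [[0,0.12,0,-0.3,0],[0,0,0,-0.1,0],[0,0,0,0,0]]}}

```text
time: 24.3
tool_pos: [0.5652, 0.0031, 0.318]
tool_rot: [3.138, 0.486, 2.641]
contact_force: [0.5, -0.0, -0.4]
opening: 0.0006
```

Request:
{"api": "step_arm", "payload": {"series": [[0,0,0,-0.2,0],[0,0,0,0,0]]}}

```text
time: 24.5
tool_pos: [0.5655, 0.003, 0.3131]
tool_rot: [3.138, 0.487, 2.641]
contact_force: [-0.6, -0.4, 0.6]
opening: 0.0004
```

```bash
python3 st.py
```

```text
q [-0.0153  0.1695  1.6617 -0.2802  0.8902 -0.9556] tcp [0.5655 0.003  0.3131] lean 0.4870118764953348 az -0.49247951210830876 jaw [0.4787 0.878  0.0035] F [-0.5702 -0.4255  0.6187] open 0.000391172019537458 t 24.5
spring bottom [0.5679 0.0017 0.2714] rows to plate [-0.1972  0.0511 -8.855 ]
```

Request:
{"api": "step_arm", "payload": {"series": [[0,-0.1,0,-0.15,0],[0,0,0,0,0]]}}

```text
time: 24.7
tool_pos: [0.5626, 0.003, 0.3093]
tool_rot: [3.138, 0.486, 2.641]
contact_force: [0.6, -1.1, 0.5]
opening: 0.0001
```

Request:
{"api": "step_arm", "payload": {"series": [[0,0,0,-0.2,0],[0,0,0,0,0]]}}

```text
time: 24.9
tool_pos: [0.5625, 0.003, 0.3037]
tool_rot: [3.138, 0.486, 2.641]
contact_force: [0.4, 0.1, 2.1]
opening: 0.0004
```

```bash
cat > fl.py <<'E'
import sys
from h import *
np.set_printoptions(precision=4,suppress=True)
def med(k=1):
    S=[vision.read_camera('scene') for _ in range(k)];d=dict(S[0]);Z=np.array([x['range_z'] for x in S]);d['range_z']=Z.mean(0);sd=Z.std(0)
    d['pixels']=np.mean([x['pixels'].astype(float) for x in S],0).astype(np.uint8)
    P=cloud(d);d['P']=P;d['sd']=sd;return d
def flagtop(d,lab='',zlo=.12,zhi=.28):
    P=d['P'];ok=d['sd']<.01
    e=np.array([.9973,-.0729]);f=np.array([.0729,.9973]);X=(P[...,0]-.563)*e[0]+(P[...,1]-.003)*e[1];Y=(P[...,0]-.563)*f[0]+(P[...,1]-.003)*f[1]
    out=[]
    for a,b in((.0965,.1045),(.1235,.1305)):
        m=ok&(X>a)&(X<b)&(Y<-.055)&(Y>-.105)&(P[...,2]>zlo)&(P[...,2]<zhi)
        # away from collar/rod
        m&=(np.hypot(X-.115,Y+.085)>.0205)
        z=P[m][:,2];h,ed=np.histogram(z,np.arange(zlo,zhi,.002));k=h.argmax();c=ed[k]+.001;g=z[abs(z-c)<.003];out.append((np.median(g),len(g)))
    mc=ok&(np.hypot(X-.115,Y+.085)<.017)&(np.hypot(X-.115,Y+.085)>.006)&(abs(P[...,2]-.1245)<.004)
    print(lab,'flag top rear,front',out,'collar top',np.median(P[mc][:,2]),mc.sum())
    return out
E
python3 st.py;python3 - <<'E'
from fl import *
d=dict(np.load('/tmp/sb.npz'));d['P']=cloud(d);flagtop(d,'raised')
d=med(3);flagtop(d,'now')
E
```

```text
q [-0.0155  0.172   1.6847 -0.2857  0.8673 -0.9468] tcp [0.5625 0.003  0.3037] lean 0.48552474957761305 az -0.4939751326330059 jaw [0.4789 0.8779 0.0029] F [0.374  0.0609 2.1273] open 0.0004194021364858915 t 24.9
spring bottom [0.565  0.0017 0.2619] rows to plate [-0.0793  0.0521 -8.4778]
raised flag top rear,front [(np.float64(0.2607404897054797), 16), (np.float64(0.2604789101909756), 10)] collar top 0.12441660624907991 55
now flag top rear,front [(np.float64(0.24958192363408283), 17), (np.float64(0.24907283567403038), 11)] collar top 0.12418077298985097 58
```

The flag has moved 11 mm with TCP z 0.3037, so contact was at about 0.3149 and the mark is at TCP z ≈ 0.185. Pressing down to about 0.208 first.

Request:
{"api": "step_arm", "payload": {"series": [[0,0,0,-0.4,0],[0,0,0,-0.5,0],[0,0,0,-0.5,0],[0,0,0,-0.5,0],[0,0,0,-0.5,0],[0,0,0,-0.5,0],[0,0,0,-0.5,0],[0,0,0,-0.4,0],[0,0,0,0,0]]}}

```text
time: 25.95
tool_pos: [0.5625, 0.003, 0.208]
tool_rot: [3.139, 0.485, 2.641]
contact_force: [1.0, -0.5, 3.8]
opening: 0.0004
```

```bash
python3 st.py;python3 - <<'E'
from fl import *
d=med(3);flagtop(d,'now')
a=cv2.resize(d['pixels'][150:270,195:325],None,fx=5,fy=5,interpolation=cv2.INTER_CUBIC);cv2.imwrite('pics/s11c.png',a)
E
```

```text
q [-0.0156  0.2737  1.8399 -0.376   0.6247 -0.8248] tcp [0.5625 0.003  0.208 ] lean 0.48475003624956803 az -0.4945219281460208 jaw [0.4788 0.8779 0.0025] F [ 0.9875 -0.4641  3.8179] open 0.00041702528340460015 t 25.95
spring bottom [0.5649 0.0017 0.1662] rows to plate [-0.0757  0.0528 -4.6495]
now flag top rear,front [(np.float64(0.15495433677463688), 12), (np.float64(0.15442317004658446), 8)] collar top 0.12443358078246902 28
```

View pics/s11c.png

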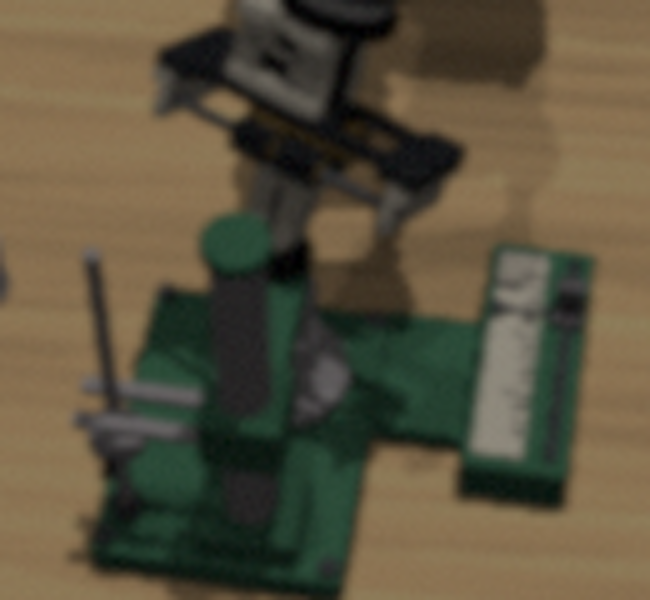

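Request:
{"api": "step_arm", "payload": {"series": [[0,0,0,-0.25,0],[0,0,0,-0.25,0],[0,0,0,-0.2,0],[0,0,0,0,0]]}}

```text
time: 26.5
tool_pos: [0.563, 0.003, 0.1928]
tool_rot: [3.138, 0.488, 2.64]
contact_force: [-5.5, 0.0, 11.1]
opening: 0.0004
```

```bash
python3 st.py;python3 - <<'E'
from fl import *
d=med(8);flagtop(d,'now');np.savez('/tmp/p1.npz',**d)
E
python3 st.py
```

```text
q [-0.0153  0.2943  1.862  -0.4022  0.5823 -0.7934] tcp [0.563  0.003  0.1928] lean 0.48784233263030224 az -0.49248996381352456 jaw [0.4788 0.8779 0.0036] F [-5.5176  0.0152 11.1179] open 0.00041026628680648135 t 26.5
spring bottom [0.5654 0.0017 0.1511] rows to plate [-0.096   0.0534 -4.0442]
now flag top rear,front [(np.float64(0.14004875339918677), 11), (np.float64(0.1401398246677753), 10)] collar top 0.1244754825369635 28
q [-0.0152  0.2933  1.8616 -0.4019  0.5832 -0.7936] tcp [0.563  0.003  0.1935] lean 0.4883967704204626 az -0.4921001661852532 jaw [0.4789 0.8779 0.0039] F [-4.7106  1.0519 11.155 ] open 0.00047156330491101314 t 26.9
spring bottom [0.5654 0.0017 0.1517] rows to plate [-0.0971  0.0525 -4.0697]
```

Request:
{"api": "step_arm", "payload": {"series": [[0,0,0,-0.15,0],[0,0,0,-0.13,0],[0,0,0,0,0]]}}

```text
time: 27.2
tool_pos: [0.5631, 0.003, 0.1866]
tool_rot: [3.137, 0.489, 2.64]
contact_force: [-6.0, -0.1, 14.3]
opening: 0.0004
```

```bash
python3 - <<'E'
from fl import *
d=med(8);flagtop(d,'now');np.savez('/tmp/p2.npz',**d)
P=d['P']
a=cv2.resize(d['pixels'][195:265,200:260],None,fx=9,fy=9,interpolation=cv2.INTER_CUBIC);cv2.imwrite('pics/s12c.png',a)
E
python3 st.py
```

```text
now flag top rear,front [(np.float64(0.13367661495665362), 14), (np.float64(0.1338008454273445), 7)] collar top 0.12464865327734354 26
q [-0.0152  0.3026  1.8706 -0.4137  0.5659 -0.7797] tcp [0.563  0.003  0.1869] lean 0.4889602045834242 az -0.4919367976183434 jaw [0.4789 0.8779 0.004 ] F [-6.9945  1.4328 13.9891] open 0.0006045488774840009 t 27.6
spring bottom [0.5655 0.0017 0.1452] rows to plate [-0.0989  0.054  -3.8066]
```

View pics/s12c.png

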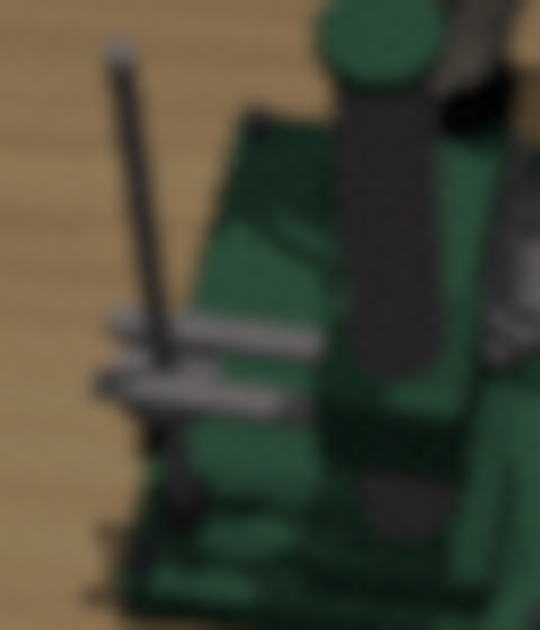

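Request:
{"api": "step_arm", "payload": {"series": [[0,0,0,-0.1,0],[0,0,0,0,0]]}}

```text
time: 27.8
tool_pos: [0.5631, 0.003, 0.1844]
tool_rot: [3.137, 0.489, 2.64]
contact_force: [-7.1, 1.3, 15.1]
opening: -0.0
```

```bash
python3 - <<'E'
from fl import *
d=med(10);flagtop(d,'now');np.savez('/tmp/p3.npz',**d)
E
python3 st.py
```

```text
now flag top rear,front [(np.float64(0.1309094847633947), 13), (np.float64(0.13130267899872927), 12)] collar top 0.12434129081633838 29
q [-0.0151  0.306   1.8737 -0.4181  0.5598 -0.7745] tcp [0.5631 0.003  0.1846] lean 0.48919936594713626 az -0.4918020132000225 jaw [0.4789 0.8779 0.004 ] F [-6.7481  1.5403 15.5245] open 0.000530237924746744 t 28.3
spring bottom [0.5655 0.0017 0.1428] rows to plate [-0.1007  0.0538 -3.7136]
```

The flag underside is within about 0.7 mm of the collar top, and the force is 15.5 N as expected. I'll hold here and cross-check with the top camera at the same time.

```bash
python3 - <<'E'
from fl import *
import fl
def medt(k):
    S=[vision.read_camera('top') for _ in range(k)];d=dict(S[0]);Z=np.array([x['range_z'] for x in S]);d['range_z']=Z.mean(0);d['sd']=Z.std(0);d['P']=cloud(d)
    d['pixels']=np.mean([x['pixels'].astype(float) for x in S],0).astype(np.uint8);return d
d=medt(12);np.savez('/tmp/p4.npz',**d);flagtop(d,'top view')
P=d['P'];m=(P[...,2]>.115)&(P[...,2]<.14)&(P[...,0]>.64)&(P[...,0]<.71)&(P[...,1]<-.05)&(P[...,1]>-.12)&(d['sd']<.01)
h,e=np.histogram(P[m][:,2],np.arange(.115,.14,.001));print(dict(zip(e.round(3).tolist(),h.tolist())))
cv2.imwrite('pics/t12c.png',cv2.resize(d['pixels'][125:255,180:310],None,fx=4.5,fy=4.5,interpolation=cv2.INTER_CUBIC))
E
python3 st.py
```

```text
top view flag top rear,front [(np.float64(0.13261469049039354), 14), (np.float64(0.13239004462044424), 9)] collar top 0.1257304155923441 34
{0.115: 0, 0.116: 2, 0.117: 2, 0.118: 1, 0.119: 1, 0.12: 2, 0.121: 0, 0.122: 1, 0.123: 4, 0.124: 5, 0.125: 20, 0.126: 14, 0.127: 5, 0.128: 2, 0.129: 1, 0.13: 4, 0.131: 29, 0.132: 60, 0.133: 19, 0.134: 1, 0.135: 0, 0.136: 0, 0.137: 1, 0.138: 0, 0.139: 0}
q [-0.0151  0.3059  1.8737 -0.4181  0.5598 -0.7745] tcp [0.5631 0.003  0.1846] lean 0.4892190095469135 az -0.49184969290259684 jaw [0.4789 0.8779 0.004 ] F [-8.0501  0.8801 14.3491] open 0.000351562309757425 t 28.9
spring bottom [0.5655 0.0016 0.1428] rows to plate [-0.1002  0.0541 -3.714 ]
```

View pics/t12c.png

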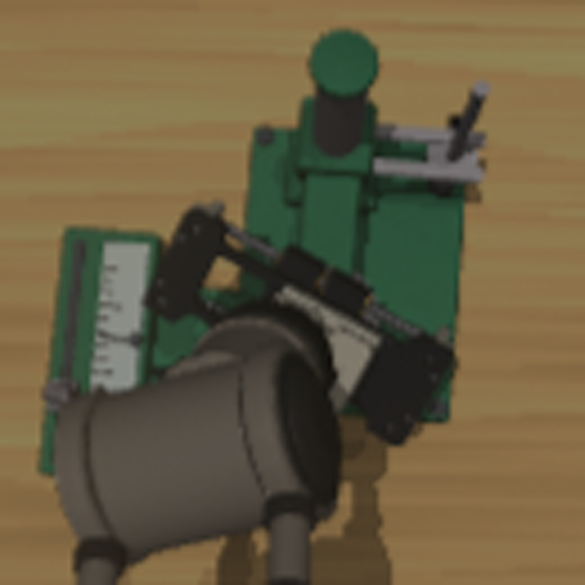

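Top view agrees, with a flag-to-collar difference of 6.8 mm against the 6 mm flag thickness. I'll nudge 0.5 mm and hold a full second, then raise.

Request:
{"api": "step_arm", "payload": {"series": [[0,0,0,-0.02,0],[0,0,0,0,0],[0,0,0,0,0],[0,0,0,0,0],[0,0,0,0,0],[0,0,0,0,0],[0,0,0,0,0],[0,0,0,0,0],[0,0,0,0,0],[0,0,0,0,0],[0,0,0,0,0],[0,0,0,0,0]]}}

```text
time: 30.1
tool_pos: [0.5631, 0.003, 0.1841]
tool_rot: [3.137, 0.489, 2.64]
contact_force: [-7.3, 1.6, 15.0]
opening: 0.0005
```

Request:
{"api": "step_arm", "payload": {"series": [[0,0,0,0.3,0],[0,0,0,0.5,0],[0,0,0,0.6,0],[0,0,0,0.6,0],[0,0,0,0.6,0],[0,0,0,0.6,0],[0,0,0,0.6,0],[0,0,0,0.6,0],[0,0,0,0.6,0],[0,0,0,0.6,0],[0,0,0,0.4,0],[0,0,0,0.4,0]]}}

```text
time: 31.3
tool_pos: [0.5624, 0.0031, 0.342]
tool_rot: [3.138, 0.485, 2.641]
contact_force: [0.2, 0.2, -0.2]
opening: 0.0004
```

Request:
{"api": "step_arm", "payload": {"series": [[0,0,0,1,0],[0,0,0,1,0],[0,-0.8,0.4,0,0],[0,-0.8,0.4,0,0],[0,-0.8,0.4,0,0],[0,-0.8,0.4,0,0],[0,-0.8,0.4,0,0],[0,-0.8,0.4,0,0],[0,-0.8,0,0,0],[0,0,0,0,0]]}}

```text
time: 32.3
tool_pos: [0.421, 0.0633, 0.3919]
tool_rot: [3.138, 0.486, 2.642]
contact_force: [-0.3, -0.2, 0.1]
opening: 0.0006
```

```bash
python3 st.py; python3 - <<'E'
from fl import *
d=med(8);flagtop(d,'now');np.savez('/tmp/q1.npz',**d)
S=[vision.read_camera('top') for _ in range(8)];t=dict(S[0]);t['range_z']=np.mean([x['range_z'] for x in S],0);t['pixels']=np.mean([x['pixels'].astype(float) for x in S],0).astype(np.uint8);np.savez('/tmp/q2.npz',**t)
a=cv2.resize(d['pixels'][190:255,275:325],None,fx=9,fy=9,interpolation=cv2.INTER_CUBIC);b=cv2.resize(t['pixels'][165:240,180:225],None,fx=7.8,fy=7.8,interpolation=cv2.INTER_CUBIC)
cv2.imwrite('pics/q.png',np.hstack([a,b[:585]]) if b.shape[0]>=585 else a)
cv2.imwrite('pics/qs.png',cv2.resize(d['pixels'][140:270,190:330],None,fx=4,fy=4,interpolation=cv2.INTER_CUBIC))
E
```

```text
q [ 0.174  -0.1216  1.7471 -0.3228  1.1431 -0.8186] tcp [0.421  0.0633 0.3919] lean 0.4858185476888406 az -0.4923917062929888 jaw [0.4779 0.8784 0.0031] F [-0.3458 -0.2313  0.1413] open 0.0005934708623212743 t 32.3
spring bottom [0.4234 0.062  0.3502] rows to plate [  5.5832  -2.3616 -12.0082]
now flag top rear,front [(np.float64(0.2607132979498903), 16), (np.float64(0.2596599878863701), 11)] collar top 0.12435728936418067 60
```

View pics/q.png

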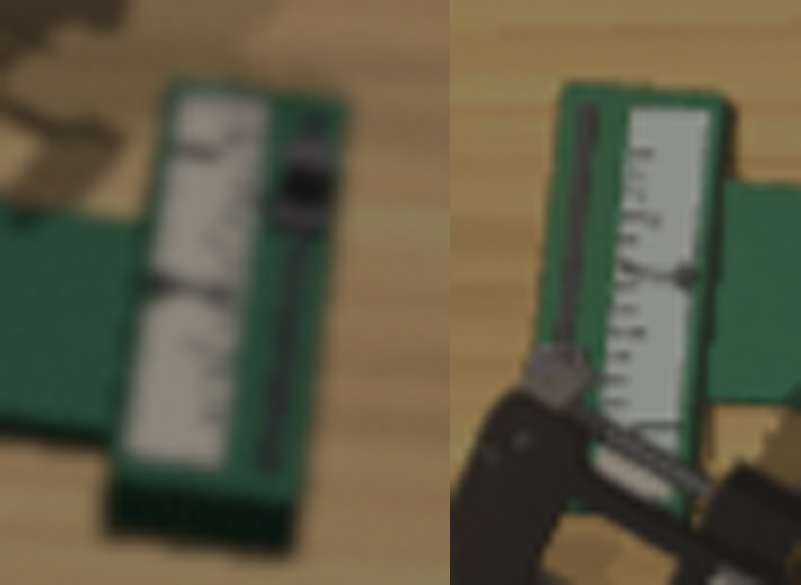

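View pics/qs.png

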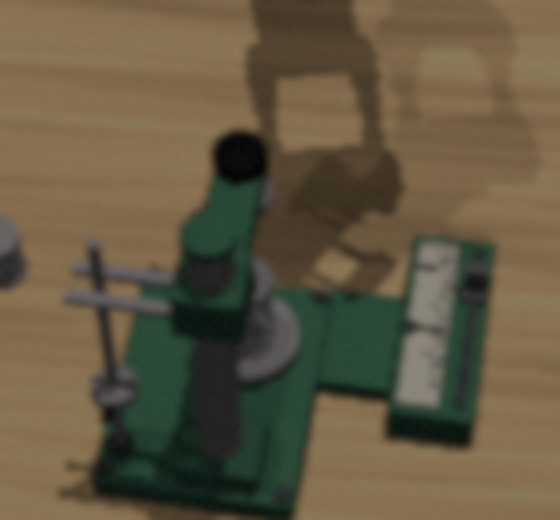

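The head is back up and the spring is standing. The trailing hand sits mid-scale at scene crop (155–235, 285), top crop (625–685, 270), with the needle back at zero. Now I'll measure the hand and the marker in tester axes.

```bash
cat > tr.py <<'E'
from h import *
np.set_printoptions(precision=4,suppress=True)
O=np.array([.563,.003]);e=np.array([.9973,-.0729]);f=np.array([.0729,.9973])
def T(p): p=np.asarray(p);return np.array([(p[:2]-O)@e,(p[:2]-O)@f])
def W(tx,ty): return O+tx*e+ty*f
def prof(d,ty,z,x0=-.14,x1=.06,half=.004,n=401):
    # mean grey along tester x at given ty band
    g=cv2.cvtColor(d['pixels'],cv2.COLOR_BGR2GRAY).astype(np.float32);xs=np.linspace(x0,x1,n);acc=0
    for yy in np.linspace(ty-half,ty+half,7):
        pp=np.array([proj(d,np.r_[W(x,yy),z]) for x in xs],np.float32)
        acc=acc+cv2.remap(g,pp[:,0].reshape(-1,1),pp[:,1].reshape(-1,1),cv2.INTER_CUBIC).ravel()
    return xs,acc/7
E
python3 - <<'E'
from tr import *
s=load('q1');t=load('q2')
for n,d,pts in(('s',s,[(292.2,221.5),(301,222.4),(296,207)]),('t',t,[(210.1,200.6),(202.6,199)])):
    for p in pts: print(n,p,T(ray(d,*p,.048)),pt(d,*p))
for n,d in(('s',s),('t',t)):
    for ty in(.140,.148,.156,.164):
        xs,g=prof(d,ty,.048); 
        from scipy.signal import find_peaks
        k,pr=find_peaks(-g,prominence=6); print(n,ty,[(xs[i].round(4),pr['prominences'][j].round(0)) for j,i in enumerate(k)])
E
```

```text
s (292.2, 221.5) [-0.0313  0.1371] [0.5446 0.142  0.0521]
s (301, 222.4) [-0.0325  0.1672] [0.5405 0.1723 0.0447]
s (296, 207) [-0.0946  0.1425] [0.4772 0.1521 0.0455]
t (210.1, 200.6) [-0.0314  0.136 ] [0.5412 0.1406 0.0513]
t (202.6, 199) [-0.0281  0.162 ] [0.5463 0.1661 0.0523]
s 0.14 [(np.float64(-0.1305), np.float64(12.0)), (np.float64(-0.0975), np.float64(38.0)), (np.float64(-0.0325), np.float64(63.0))]
s 0.148 [(np.float64(-0.1315), np.float64(10.0)), (np.float64(-0.097), np.float64(35.0)), (np.float64(-0.033), np.float64(42.0)), (np.float64(-0.007), np.float64(7.0))]
s 0.156 [(np.float64(-0.131), np.float64(13.0)), (np.float64(-0.106), np.float64(11.0)), (np.float64(-0.0555), np.float64(7.0)), (np.float64(-0.032), np.float64(41.0)), (np.float64(-0.0065), np.float64(13.0))]
s 0.164 [(np.float64(-0.13), np.float64(17.0)), (np.float64(-0.108), np.float64(8.0)), (np.float64(-0.0775), np.float64(11.0)), (np.float64(-0.032), np.float64(32.0)), (np.float64(0.0015), np.float64(15.0)), (np.float64(0.023), np.float64(11.0))]
t 0.14 [(np.float64(-0.109), np.float64(62.0)), (np.float64(-
[... 722 characters left out ...]
31.0)), (np.float64(0.0235), np.float64(17.0)), (np.float64(0.048), np.float64(54.0))]
t 0.164 [(np.float64(-0.1245), np.float64(71.0)), (np.float64(-0.1025), np.float64(70.0)), (np.float64(-0.087), np.float64(12.0)), (np.float64(-0.0765), np.float64(35.0)), (np.float64(-0.0665), np.float64(29.0)), (np.float64(-0.056), np.float64(28.0)), (np.float64(-0.0455), np.float64(24.0)), (np.float64(-0.0355), np.float64(19.0)), (np.float64(-0.0275), np.float64(53.0)), (np.float64(-0.015), np.float64(33.0)), (np.float64(-0.0045), np.float64(36.0)), (np.float64(0.006), np.float64(11.0)), (np.float64(0.013), np.float64(8.0)), (np.float64(0.0235), np.float64(33.0)), (np.float64(0.0485), np.float64(51.0))]
```

Trailing hand is at tester x ≈ -0.030 (both views agree if its height is 0.051, which the depth confirms). The marker fin is at about x -0.077, y 0.187, so it has to slide about 47 mm in +x. I'll push it with the closed fingertips from the near side. First a joint check for that.

```bash
python3 - <<'E'
from ik import *
from tr import W
np.set_printoptions(precision=3,suppress=True)
from cell import sensors
s=sensors.observe();q=s['qpos'];x=s['tool_pos'].copy();az=-.492;th=.486
def go(x1,az1,n,lab):
    global q,x,az
    m=9;x0=x.copy();a0=az
    for i in range(1,n+1):
        xx=x0+(np.array(x1)-x0)*i/n;aa=a0+(az1-a0)*i/n
        qn,c=ik(xx,Rlean(aa,th),q);step=np.abs(qn-q).max();q=qn;m=min(m,q[4])
        if step>.22 or c>2e-3:print('  ',lab,i,'step',step.round(3),'c',c.round(4),q)
    x=np.array(x1);az=az1;print(lab,x,q,'minj5',m.round(3))
go(np.r_[W(-.13,.188),.30],-.25,8,'over')
go(np.r_[W(-.13,.188),.085],-.25,8,'down')
go(np.r_[W(-.05,.188),.085],-.25,8,'push')
E
```

```text
over [0.447 0.2   0.3  ] [ 0.453  0.069  1.766 -0.378  0.958 -0.703] minj5 0.958
down [0.447 0.2   0.085] [ 0.485  0.399  2.033 -0.786  0.459 -0.165] minj5 0.459
push [0.527 0.194 0.085] [ 0.383  0.478  1.877 -0.655  0.471 -0.395] minj5 0.459
```

Request:
{"api": "step_arm", "payload": {"series": [[0,0.15,0.8,-0.5,0.5],[0,0.15,0.9,-0.5,0.5],[0,0.15,0.9,-0.5,0.5],[0,0.15,0.9,-0.5,0.5],[0,0.15,0.9,-0.5,0.5],[0,0.15,0.9,-0.5,0.5],[0,0.1,0.2,-0.7,0],[0,0,0,-1,0],[0,0,0,-1,0],[0,0,0,-1,0],[0,0,0,-1,0],[0,0,0,0,0]]}}

```text
time: 34.3
tool_pos: [0.4461, 0.1997, 0.1963]
tool_rot: [-3.14, 0.481, 2.883]
contact_force: [0.4, -0.7, -0.1]
opening: 0.0006
```

```bash
python3 st.py|head -1; python3 - <<'E'
from tr import *
o=sensors.observe();print('tester',T(o['tool_pos']),o['tool_pos'][2])
E
```

```text
q [ 0.4509  0.197   1.9857 -0.5234  0.6502 -0.4889] tcp [0.4461 0.1997 0.1963] lean 0.481269605192059 az -0.26146959293749045 jaw [ 0.2566  0.9665 -0.001 ] F [ 0.4153 -0.7043 -0.1372] open 0.0006069024076530286 t 34.3
tester [-0.1309  0.1876] 0.1962911118102628
```

Request:
{"api": "step_arm", "payload": {"series": [[0,0,0,-1,0],[0,0,0,-1,0],[0,0,0,-1,0],[0,0,0,-1,0],[0,0,0,-0.4,0],[0,0,0,0,0]]}}

```text
time: 34.9
tool_pos: [0.4481, 0.2004, 0.0891]
tool_rot: [3.14, 0.486, 2.881]
contact_force: [-0.2, 0.4, 0.5]
opening: 0.0003
```

```bash
python3 st.py|head -1; python3 - <<'E'
from tr import *
o=sensors.observe();print('tester',T(o['tool_pos']),o['tool_pos'][2])
s=grab('scene','m1');cv2.imwrite('pics/m1c.png',cv2.resize(s['pixels'][150:260,255:355],None,fx=5.4,fy=5.4,interpolation=cv2.INTER_CUBIC))
E
```

```text
q [ 0.4509  0.4     2.1101 -0.9114  0.3941 -0.0477] tcp [0.4481 0.2004 0.0891] lean 0.4861906020991387 az -0.2558879545287235 jaw [0.2564 0.9666 0.0018] F [-0.2374  0.4329  0.4905] open 0.00030738193935751415 t 34.9
tester [-0.1289  0.1885] 0.0891305438909989
```

View pics/m1c.png

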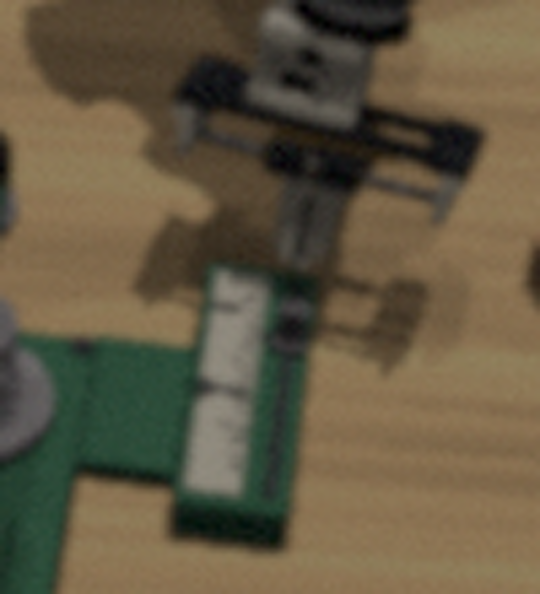

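Request:
{"api": "step_arm", "payload": {"series": [[0,0.5,-0.04,-0.1,0],[0,0.5,-0.04,0,0],[0,0.4,-0.03,0,0],[0,0.4,-0.03,0,0],[0,0.4,-0.03,0,0],[0,0.4,-0.03,0,0],[0,0,0,0,0]]}}

```text
time: 35.65
tool_pos: [0.5152, 0.1956, 0.0883]
tool_rot: [3.136, 0.489, 2.879]
contact_force: [0.2, -0.7, 0.3]
opening: 0.0005
```

```bash
python3 st.py|head -1; cat > mk.py <<'E'
from fl import *
from tr import *
import sys
def mk(d):
    P=d['P'];X=(P[...,0]-O[0])*e[0]+(P[...,1]-O[1])*e[1];Y=(P[...,0]-O[0])*f[0]+(P[...,1]-O[1])*f[1]
    return X,Y,P[...,2]
if __name__=='__main__':
    o=sensors.observe();print('tester',T(o['tool_pos']),o['tool_pos'][2])
    d=med(6);tag=sys.argv[1];np.savez(f'/tmp/{tag}.npz',**d)
    cv2.imwrite(f'pics/{tag}.png',cv2.resize(d['pixels'][165:260,265:345],None,fx=6.2,fy=6.2,interpolation=cv2.INTER_CUBIC))
E
python3 mk.py m2
```

```text
q [ 0.3744  0.4673  1.9765 -0.7851  0.3993 -0.2487] tcp [0.5152 0.1956 0.0883] lean 0.4892935974974862 az -0.2503073979964889 jaw [0.2572 0.9663 0.0052] F [ 0.1653 -0.6509  0.2858] open 0.00047223602671958516 t 35.65
tester [-0.0617  0.1886] 0.08833631043301424
```

View pics/m2.png

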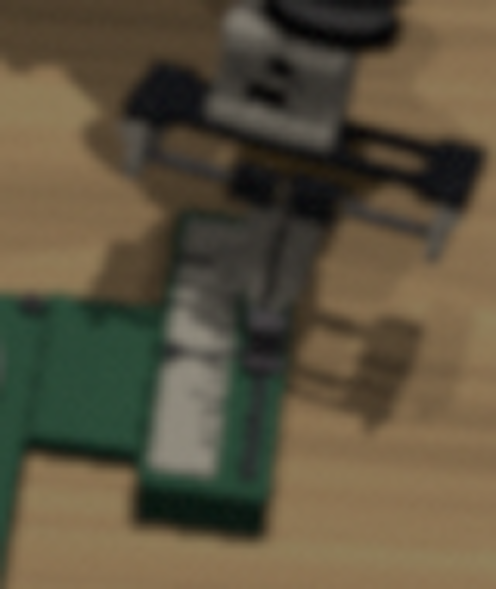

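```bash
cat > mk2.py <<'E'
from mk import *
def show(tag):
    d=load(tag); 
    if 'P' not in d: d['P']=cloud(d);d['sd']=0*d['range_z']
    X,Y,Z=mk(d);m=(Y>.172)&(Y<.204)&(Z>.049)&(Z<.1)&(X>-.115)&(X<.02)&(d['sd']<.012)
    v,u=np.nonzero(m);o=np.argsort(v*1000+u)
    for i in o: print(u[i],v[i],'X %.4f Y %.4f Z %.4f'%(X[v[i],u[i]],Y[v[i],u[i]],Z[v[i],u[i]]),d['pixels'][v[i],u[i]])
import sys;show(sys.argv[1])
E
echo initial; python3 mk2.py sa; echo now; python3 mk2.py m2
```

```text
initial
306 206 X -0.0801 Y 0.1770 Z 0.0808 [59 69 53]
307 206 X -0.0793 Y 0.1804 Z 0.0827 [61 66 60]
308 206 X -0.0793 Y 0.1837 Z 0.0834 [64 64 64]
309 206 X -0.0808 Y 0.1871 Z 0.0822 [64 64 66]
310 206 X -0.0802 Y 0.1905 Z 0.0837 [65 65 65]
311 206 X -0.0809 Y 0.1938 Z 0.0835 [64 69 62]
306 207 X -0.0740 Y 0.1774 Z 0.0834 [57 66 52]
307 207 X -0.0759 Y 0.1808 Z 0.0817 [59 62 60]
308 207 X -0.0750 Y 0.1842 Z 0.0835 [60 59 62]
309 207 X -0.0764 Y 0.1875 Z 0.0824 [62 61 64]
310 207 X -0.0771 Y 0.1909 Z 0.0822 [65 64 66]
311 207 X -0.0771 Y 0.1943 Z 0.0830 [65 68 66]
306 208 X -0.0703 Y 0.1779 Z 0.0827 [46 56 41]
307 208 X -0.0730 Y 0.1812 Z 0.0798 [44 46 43]
308 208 X -0.0731 Y 0.1846 Z 0.0805 [44 43 45]
309 208 X -0.0729 Y 0.1880 Z 0.0814 [48 46 50]
310 208 X -0.0728 Y 0.1913 Z 0.0823 [52 51 53]
311 208 X -0.0719 Y 0.1947 Z 0.0843 [54 58 56]
306 209 X -0.0719 Y 0.1783 Z 0.0748 [38 47 32]
307 209 X -0.0713 Y 0.1817 Z 0.0764 [31 32 29]
308 209 X -0.0725 Y 0.1850 Z 0.0756 [27 26 28]
309 209 X -0.0733 Y 0.1884 Z 0.0751 [31 31 32]
310 209 X -0.0729 Y 0.1918 Z 0.0765 [35 34 34]
311 209 X -
[... 6248 characters left out ...]
222 X -0.0327 Y 0.1873 Z 0.0548 [41 39 41]
308 222 X -0.0313 Y 0.1906 Z 0.0576 [38 38 39]
309 222 X -0.0314 Y 0.1940 Z 0.0582 [39 40 39]
304 223 X -0.0294 Y 0.1776 Z 0.0513 [45 47 44]
305 223 X -0.0278 Y 0.1810 Z 0.0544 [49 48 50]
306 223 X -0.0292 Y 0.1844 Z 0.0533 [50 49 52]
307 223 X -0.0300 Y 0.1877 Z 0.0528 [50 47 51]
308 223 X -0.0310 Y 0.1911 Z 0.0521 [51 49 52]
309 223 X -0.0304 Y 0.1944 Z 0.0538 [50 49 50]
304 224 X -0.0253 Y 0.1781 Z 0.0513 [38 45 33]
305 224 X -0.0243 Y 0.1815 Z 0.0536 [39 40 38]
306 224 X -0.0254 Y 0.1848 Z 0.0527 [41 40 41]
307 224 X -0.0254 Y 0.1882 Z 0.0536 [42 40 43]
308 224 X -0.0251 Y 0.1915 Z 0.0548 [46 46 46]
309 224 X -0.0261 Y 0.1949 Z 0.0542 [48 49 47]
```

The marker is now centred at about -0.037, with 6–7 mm still to go. Pushing 6 mm, then backing off to measure in both views.

Request:
{"api": "step_arm", "payload": {"series": [[0,0.12,-0.01,0,0],[0,0.12,-0.01,0,0],[0,0,0,0,0]]}}

```text
time: 36.25
tool_pos: [0.5191, 0.195, 0.0869]
tool_rot: [3.138, 0.486, 2.88]
contact_force: [-0.4, 0.1, 0.1]
opening: 0.0007
```

```bash
python3 - <<'E'
from tr import *
o=sensors.observe();print('tester',T(o['tool_pos']),o['tool_pos'][2])
E
```

```text
tester [-0.0578  0.1883] 0.08688118635805132
```

Request:
{"api": "step_arm", "payload": {"series": [[0,-0.4,0.03,0,0],[0,-0.8,0.06,0.2,0],[0,-0.8,0.06,1,0],[0,-0.8,0.06,1,0],[0,-0.8,0.06,1,0],[0,-0.5,-0.2,1,0],[0,-0.5,-0.8,1,0],[0,-0.5,-0.8,0,0],[0,0,-0.8,0,0],[0,0,-0.8,0,0],[0,0,-0.8,0,0],[0,0,0,0,0]]}}

```text
time: 37.45
tool_pos: [0.391, 0.0952, 0.217]
tool_rot: [3.138, 0.486, 2.878]
contact_force: [-0.4, -0.4, -1.0]
opening: 0.0003
```

```bash
python3 st.py|head -1; python3 - <<'E'
from fl import *
d=med(14);np.savez('/tmp/n1.npz',**d)
S=[vision.read_camera('top') for _ in range(14)];t=dict(S[0]);Z=np.array([x['range_z'] for x in S]);t['range_z']=Z.mean(0);t['sd']=Z.std(0);t['pixels']=np.mean([x['pixels'].astype(float) for x in S],0).astype(np.uint8);t['P']=cloud(t);np.savez('/tmp/n2.npz',**t)
a=cv2.resize(d['pixels'][195:250,280:320],None,fx=10,fy=10,interpolation=cv2.INTER_CUBIC);b=cv2.resize(t['pixels'][172:235,185:222],None,fx=10,fy=10,interpolation=cv2.INTER_CUBIC)
b=b[:550];cv2.imwrite('pics/n.png',np.hstack([a,b]))
E
```

```text
q [ 0.2045 -0.0335  2.1801 -0.3847  0.587  -0.8254] tcp [0.391  0.0952 0.217 ] lean 0.4864964830089341 az -0.2562137873890901 jaw [0.2592 0.9658 0.0032] F [-0.4067 -0.4159 -1.0105] open 0.000262038988088945 t 37.45
```

View pics/n.png

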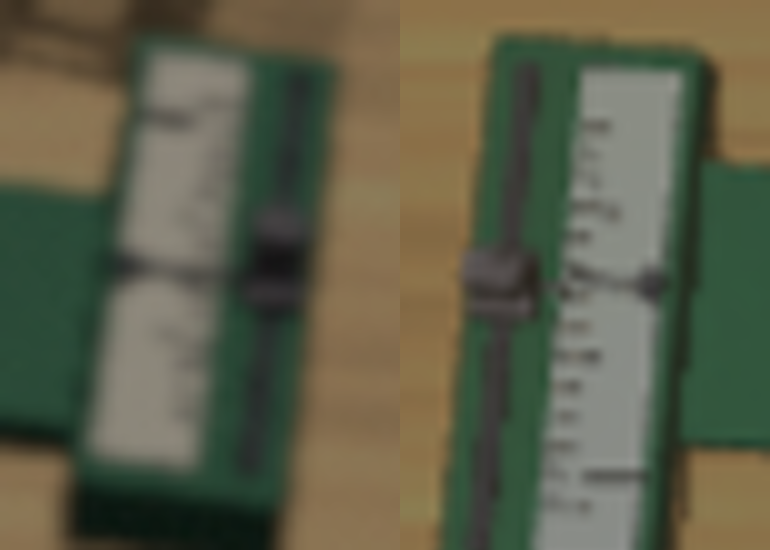

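```bash
python3 mk2.py n1 | awk '{split($0,a," "); print}' | awk '$4>-0.036' | sed -n 1,200p | awk '{print $1,$2,$4,$6,$8}' | head -90 > /tmp/o.txt; awk '{if($5>0.064&&$5<0.079)print}' /tmp/o.txt; python3 - <<'E'
from tr import *
from scipy.signal import find_peaks
s=load('n1');t=load('n2')
for n,d in(('s',s),('t',t)):
    for ty in(.136,.140,.144,.148,.152,.156,.160,.164,.168,.172):
        xs,g=prof(d,ty,.051,-.06,.0,.0015,241)
        k,pr=find_peaks(-g,prominence=4); print(n,ty,[(xs[i].round(4),pr['prominences'][j].round(0)) for j,i in enumerate(k)])
# rectified views
for n,d in(('s',s),('t',t)):
    xs=np.linspace(-.07,.01,320);ys=np.linspace(.21,.125,340)
    gx,gy=np.meshgrid(xs[::-1],ys,indexing='ij')
    pp=np.array([[proj(d,np.r_[W(a,b),.051]) for b in ys] for a in xs[::-1]],np.float32)
    cv2.imwrite(f'pics/rect_{n}.png',cv2.remap(d['pixels'],pp[...,0],pp[...,1],cv2.INTER_CUBIC))
a=cv2.imread('pics/rect_s.png');b=cv2.imread('pics/rect_t.png');cv2.imwrite('pics/rect.png',cv2.resize(np.hstack([a,b]),None,fx=1.17,fy=1.17))
E
```

```text
304 219 -0.0301 0.1761 0.0738
305 219 -0.0285 0.1794 0.0769
306 219 -0.0293 0.1827 0.0765
307 219 -0.0284 0.1860 0.0786
310 219 -0.0304 0.1960 0.0781
304 220 -0.0300 0.1764 0.0681
305 220 -0.0292 0.1798 0.0700
306 220 -0.0289 0.1831 0.0712
307 220 -0.0293 0.1865 0.0715
308 220 -0.0280 0.1898 0.0741
309 220 -0.0284 0.1931 0.0743
305 221 -0.0281 0.1802 0.0657
306 221 -0.0283 0.1835 0.0662
307 221 -0.0286 0.1869 0.0666
308 221 -0.0290 0.1902 0.0669
309 221 -0.0288 0.1935 0.0679
s 0.136 [(np.float64(-0.03), np.float64(65.0))]
s 0.14 [(np.float64(-0.0307), np.float64(68.0))]
s 0.144 [(np.float64(-0.0307), np.float64(52.0))]
s 0.148 [(np.float64(-0.031), np.float64(40.0))]
s 0.152 [(np.float64(-0.0542), np.float64(4.0)), (np.float64(-0.0305), np.float64(39.0)), (np.float64(-0.0052), np.float64(8.0))]
s 0.156 [(np.float64(-0.0542), np.float64(4.0)), (np.float64(-0.0302), np.float64(42.0)), (np.float64(-0.0045), np.float64(6.0))]
s 0.16 [(np.float64(-0.03), np.float64(45.0))]
s 0.164 [(np.float64(-0.0307), np.float64(41.0))]
s 0.168 [(np.float64(-0.0312), np.float64(28.0))]
s 0.172 [(np.floa
[... 758 characters left out ...]
285), np.float64(57.0)), (np.float64(-0.0152), np.float64(27.0)), (np.float64(-0.0045), np.float64(32.0))]
t 0.164 [(np.float64(-0.0562), np.float64(24.0)), (np.float64(-0.0462), np.float64(25.0)), (np.float64(-0.0352), np.float64(21.0)), (np.float64(-0.0277), np.float64(56.0)), (np.float64(-0.0152), np.float64(37.0)), (np.float64(-0.005), np.float64(39.0))]
t 0.168 [(np.float64(-0.0562), np.float64(17.0)), (np.float64(-0.045), np.float64(10.0)), (np.float64(-0.035), np.float64(31.0)), (np.float64(-0.0257), np.float64(6.0)), (np.float64(-0.0152), np.float64(21.0)), (np.float64(-0.0052), np.float64(15.0))]
t 0.172 [(np.float64(-0.0425), np.float64(6.0)), (np.float64(-0.029), np.float64(4.0))]
```

View pics/rect.png

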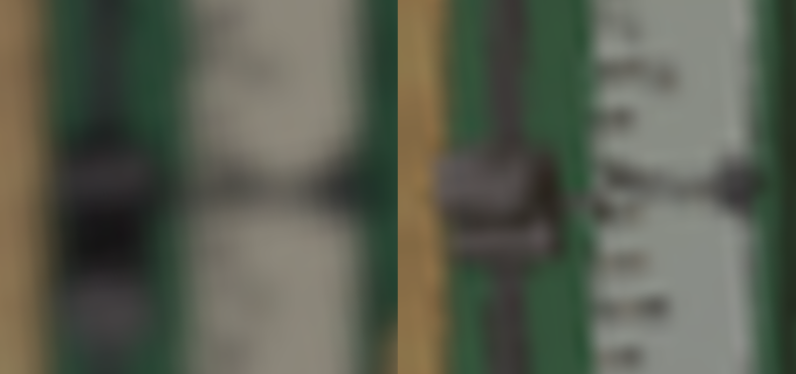

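```bash
python3 - <<'E'
from mk import *
for tag in('top0','n2','n1','sa'):
    d=load(tag);d['P']=cloud(d);X,Y,Z=mk(d)
    m=(Y>.176)&(Y<.2)&(Z>.079)&(Z<.092)&(X>-.1)&(X<.0)
    x=X[m];print(tag,'fin top X',x.min(),x.max(),'mid',(x.min()+x.max())/2,'mean',x.mean(),len(x),'Y',Y[m].min(),Y[m].max())
    m=(Y>.178)&(Y<.198)&(Z>.051)&(Z<.056)&(X>-.1)&(X<.0);x=X[m]
    print('   foot top X',x.min() if len(x) else 0,x.max() if len(x) else 0,len(x))
    # index region
    m=(Y>.160)&(Y<.176)&(Z>.048)&(Z<.070)&(X>-.1)&(X<.0)
    for v,u in zip(*np.nonzero(m)): print('    idx',u,v,'%.4f %.4f %.4f'%(X[v,u],Y[v,u],Z[v,u]),d['pixels'][v,u])
E
```

```text
top0 fin top X -0.08135186313155271 -0.07077374499538343 mid -0.07606280406346808 mean -0.07560805263875464 21 Y 0.17830438986139588 0.1975980276270584
   foot top X -0.08914554037313145 -0.017109129350132108 12
    idx 202 191 -0.0013 0.1664 0.0513 [117 127 121]
    idx 201 192 -0.0047 0.1697 0.0490 [72 92 66]
    idx 203 192 -0.0041 0.1630 0.0486 [89 98 98]
    idx 201 193 -0.0083 0.1693 0.0497 [71 91 66]
    idx 202 194 -0.0112 0.1657 0.0484 [120 130 123]
    idx 203 196 -0.0180 0.1614 0.0499 [110 117 115]
    idx 199 198 -0.0258 0.1744 0.0490 [57 80 50]
    idx 201 198 -0.0254 0.1674 0.0503 [80 92 82]
    idx 201 199 -0.0286 0.1673 0.0483 [103 113 106]
    idx 203 200 -0.0315 0.1602 0.0486 [127 135 132]
    idx 202 201 -0.0352 0.1632 0.0491 [ 95 102 101]
    idx 201 202 -0.0392 0.1658 0.0521 [101 111 105]
    idx 201 203 -0.0424 0.1657 0.0500 [117 126 121]
    idx 201 205 -0.0495 0.1645 0.0537 [111 120 117]
    idx 200 206 -0.0528 0.1681 0.0498 [ 95 106  97]
    idx 202 206 -0.0522 0.1614 0.0492 [128 135 132]
    idx 202 207 -0.0556 0.1610 0.0494 [103 111 113]
    idx 200 208 -0.
[... 1610 characters left out ...]
19 Y 0.1781239740070105 0.1955425036081983
   foot top X -0.04434143407649604 -0.02212436857993965 14
    idx 299 222 -0.0316 0.1603 0.0501 [73 80 82]
    idx 300 222 -0.0310 0.1637 0.0517 [73 80 82]
    idx 301 222 -0.0329 0.1671 0.0498 [70 77 76]
    idx 302 222 -0.0330 0.1704 0.0505 [59 66 61]
sa fin top X -0.08092210349505143 -0.0703321623639344 mid -0.07562713292949291 mean -0.07611621514708565 18 Y 0.1769634469461637 0.1946796374466232
   foot top X -0.08125403297458322 -0.06503118683746445 13
    idx 305 210 -0.0836 0.1751 0.0523 [47 59 41]
    idx 305 211 -0.0779 0.1756 0.0543 [44 52 40]
    idx 301 212 -0.0741 0.1623 0.0506 [76 83 85]
    idx 303 212 -0.0745 0.1692 0.0516 [66 74 70]
```

```bash
cat > idx.py <<'E'
from tr import *
def profc(d,ty,z,x0,x1,half,n,chan):
    p=d['pixels'].astype(np.float32);g={'rg':p[...,2]-p[...,1],'l':p.mean(-1)}[chan];xs=np.linspace(x0,x1,n);acc=0
    for yy in np.linspace(ty-half,ty+half,5):
        pp=np.array([proj(d,np.r_[W(x,yy),z]) for x in xs],np.float32)
        acc=acc+cv2.remap(g,pp[:,0].reshape(-1,1),pp[:,1].reshape(-1,1),cv2.INTER_LINEAR).ravel()
    return xs,acc/5
def cen(xs,g):
    # centroid of positive bump above 40% level round the maximum
    k=g.argmax();b=np.percentile(g,20);w=g-b-.4*(g[k]-b)
    i=k
    while i>0 and w[i-1]>0:i-=1
    j=k
    while j<len(g)-1 and w[j+1]>0:j+=1
    s=slice(i,j+1);return (xs[s]*w[s]).sum()/w[s].sum(),g[k]-b,xs[j]-xs[i]
def run(tags,x0=-.06,x1=-.01):
    for n,tag in tags:
        d=load(tag)
        for ty in(.169,.171,.173,.175): print(n,tag,'index',ty,np.array(cen(*profc(d,ty,.051,x0,x1,.001,301,'rg'))))
        for ty in(.142,.146,.150,.154,.158):
            xs,g=profc(d,ty,.051,-.05,-.015,.001,301,'l');print(n,tag,'trail',ty,np.array(cen(xs,-g)))
if __name__=='__main__':
    import sys
    run([('s',sys.argv[1]),('t',sys.argv[2])])
E
python3 idx.py n1 n2
```

```text
s n1 index 0.169 [-0.0333  5.1836  0.0132]
s n1 index 0.171 [-0.0327  9.2973  0.0135]
s n1 index 0.173 [-0.0319 11.9268  0.015 ]
s n1 index 0.175 [-0.0318 14.5363  0.017 ]
s n1 trail 0.142 [-0.0306 54.7828  0.0135]
s n1 trail 0.146 [-0.0309 39.2779  0.0121]
s n1 trail 0.15 [-0.031  33.7728  0.0117]
s n1 trail 0.154 [-0.0305 37.7875  0.0119]
s n1 trail 0.158 [-0.03   38.9204  0.012 ]
t n2 index 0.169 [-0.0332 16.5355  0.0057]
t n2 index 0.171 [-0.0336 23.3465  0.0065]
t n2 index 0.173 [-0.0339 26.2344  0.008 ]
t n2 index 0.175 [-0.0363 30.1271  0.0197]
t n2 trail 0.142 [-0.0302 55.7074  0.0099]
t n2 trail 0.146 [-0.0305 38.965   0.0068]
t n2 trail 0.15 [-0.0306 34.2099  0.0069]
t n2 trail 0.154 [-0.0298 29.4671  0.008 ]
t n2 trail 0.158 [-0.0297 40.4616  0.0094]
```

The index is at -0.033 and the trailing hand at -0.0305, so 2–3 mm remain. Going back to push a little further.

Request:
{"api": "step_arm", "payload": {"series": [[0,0.6,0.7,0,0],[0,0.8,0.9,0,0],[0,0.8,0.9,0,0],[0,0.8,0.9,0,0],[0,0.7,0.7,-0.2,0],[0,0,0,-1,0],[0,0,0,-1,0],[0,0,0,-1,0],[0,0,0,-1,0],[0,0,0,-0.8,0],[0,0,0,0,0]]}}

```text
time: 39.95
tool_pos: [0.4824, 0.1986, 0.0892]
tool_rot: [-3.141, 0.482, 2.882]
contact_force: [0.9, -0.1, 0.3]
opening: 0.0001
```

```bash
python3 st.py|head -1; python3 - <<'E'
from tr import *
o=sensors.observe();print('tester',T(o['tool_pos']),o['tool_pos'][2])
E
```

```text
q [ 0.4103  0.4335  2.0374 -0.8249  0.4027 -0.1761] tcp [0.4824 0.1986 0.0892] lean 0.4821064617501178 az -0.2596103465794467 jaw [ 0.2563  0.9666 -0.0002] F [ 0.8596 -0.1457  0.3051] open 8.035090636180844e-05 t 39.95
tester [-0.0946  0.1892] 0.08923416058979593
```

Request:
{"api": "step_arm", "payload": {"series": [[0,0.5,-0.05,-0.08,0],[0,0.5,-0.05,0,0],[0,0.3,-0.02,0,0],[0,0.14,-0.01,0,0],[0,0.1,-0.01,0,0],[0,0,0,0,0],[0,0,0,0,0]]}}

```text
time: 40.65
tool_pos: [0.5221, 0.1957, 0.09]
tool_rot: [3.138, 0.486, 2.881]
contact_force: [-1.1, -0.6, -0.3]
opening: 0.0003
```

```bash
python3 mk.py m3; python3 - <<'E'
from idx import *
d=load('m3')
for ty in(.169,.171,.173,.175): print('index',ty,np.array(cen(*profc(d,ty,.051,-.06,-.01,.001,301,'rg'))))
for ty in(.142,.146,.150,.154,.158):
    xs,g=profc(d,ty,.051,-.05,-.015,.001,301,'l');print('trail',ty,np.array(cen(xs,-g)))
from mk import mk
X,Y,Z=mk(d)
for tag in('n1','m3'):
    d=load(tag);X,Y,Z=mk(d);m=(Y>.180)&(Y<.196)&(Z>.062)&(Z<.077)&(X>-.04)&(X<-.01);print(tag,'fin front',np.median(X[m]),m.sum())
E
```

```text
tester [-0.0549  0.1892] 0.0899637744325921
index 0.169 [-0.0499  3.7289  0.0223]
index 0.171 [-0.0452  7.0561  0.0345]
index 0.173 [-0.0445 10.3709  0.036 ]
index 0.175 [-0.0443 12.0631  0.0363]
trail 0.142 [-0.0308 47.4908  0.0118]
trail 0.146 [-0.0369 34.9841  0.0244]
trail 0.15 [-0.0464 49.5722  0.0107]
trail 0.154 [-0.0468 51.2484  0.0093]
trail 0.158 [-0.047  45.2503  0.0086]
n1 fin front -0.028594693100283966 12
m3 fin front -0.02511599577251498 12
```

View pics/m3.png

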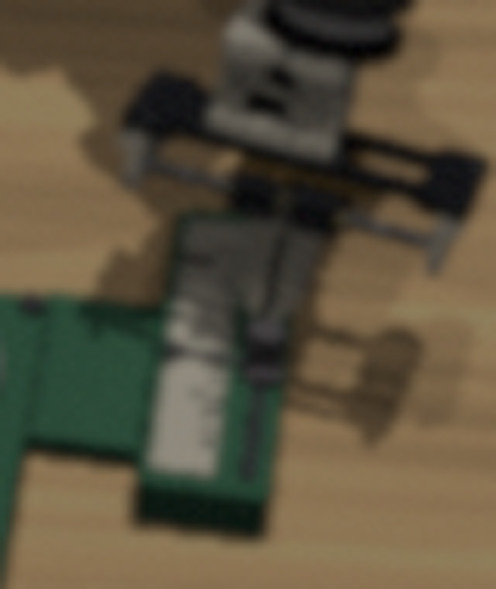

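Request:
{"api": "step_arm", "payload": {"series": [[0,-0.4,0.03,0,0],[0,-0.8,0.06,0.2,0],[0,-0.8,0.06,1,0],[0,-0.8,0.06,1,0],[0,-0.8,0.06,1,0],[0,-0.5,-0.2,1,0],[0,-0.5,-0.8,1,0],[0,-0.5,-0.8,0,0],[0,0,-0.8,0,0],[0,0,-0.8,0,0],[0,0,-0.8,0,0],[0,0,0,0,0]]}}

```text
time: 42.15
tool_pos: [0.3944, 0.096, 0.2199]
tool_rot: [3.138, 0.486, 2.878]
contact_force: [-0.2, -0.1, -0.3]
opening: 0.0006
```

```bash
cat > meas.py <<'E'
import sys
from fl import *
a,b=sys.argv[1:3]
d=med(20);np.savez(f'/tmp/{a}.npz',**d)
S=[vision.read_camera('top') for _ in range(20)];t=dict(S[0]);Z=np.array([x['range_z'] for x in S]);t['range_z']=Z.mean(0);t['sd']=Z.std(0);t['pixels']=np.mean([x['pixels'].astype(float) for x in S],0).astype(np.uint8);t['P']=cloud(t);np.savez(f'/tmp/{b}.npz',**t)
from idx import run
run([('s',a),('t',b)])
from mk import mk
for tag in('n1','n2',a,b):
    d=load(tag);X,Y,Z=mk(d);m=(Y>.180)&(Y<.196)&(Z>.062)&(Z<.077)&(X>-.04)&(X<-.01);print(tag,'fin front',np.median(X[m]) if m.any() else None,m.sum())
    m=(Y>.180)&(Y<.196)&(Z>.080)&(Z<.090)&(X>-.06)&(X<.0);print('   fin top mean',X[m].mean(),m.sum())
    m=(Y>.166)&(Y<.1755)&(Z>.048)&(Z<.056)&(X>-.06)&(X<.0)
    for v,u in zip(*np.nonzero(m)): print('    idx',u,v,'%.4f %.4f %.4f'%(X[v,u],Y[v,u],Z[v,u]))
    bgr=d['pixels']
S_,T_=load(a),load(b)
q=cv2.resize(S_['pixels'][195:250,280:320],None,fx=10,fy=10,interpolation=cv2.INTER_CUBIC);w=cv2.resize(T_['pixels'][172:227,185:222],None,fx=10,fy=10,interpolation=cv2.INTER_CUBIC)
cv2.imwrite(f'pics/{a}.png',np.hstack([q,w]))
E
python3 meas.py r1 r2;python3 st.py|head -1
```

```text
s r1 index 0.169 [-0.0287  1.8932  0.0063]
s r1 index 0.171 [-0.0297  6.3334  0.013 ]
s r1 index 0.173 [-0.0287 10.2912  0.014 ]
s r1 index 0.175 [-0.0287 13.1209  0.0162]
s r1 trail 0.142 [-0.0307 54.6279  0.0134]
s r1 trail 0.146 [-0.031  40.2026  0.012 ]
s r1 trail 0.15 [-0.0309 33.9276  0.0115]
s r1 trail 0.154 [-0.0304 38.0424  0.0118]
s r1 trail 0.158 [-0.0298 39.949   0.0118]
t r2 index 0.169 [-0.0296 16.3654  0.006 ]
t r2 index 0.171 [-0.0299 20.7146  0.006 ]
t r2 index 0.173 [-0.0302 24.723   0.0083]
t r2 index 0.175 [-0.0316 28.1551  0.0235]
t r2 trail 0.142 [-0.0302 55.6759  0.0099]
t r2 trail 0.146 [-0.0305 38.9624  0.0068]
t r2 trail 0.15 [-0.0306 34.562   0.007 ]
t r2 trail 0.154 [-0.0298 29.575   0.0082]
t r2 trail 0.158 [-0.0296 40.3398  0.0093]
n1 fin front -0.028594693100283966 12
   fin top mean -0.03353756268311394 15
    idx 301 222 -0.0329 0.1671 0.0498
    idx 302 222 -0.0330 0.1704 0.0505
n2 fin front -0.03847768078192717 1
   fin top mean -0.032883782966712544 16
    idx 199 200 -0.0326 0.1737 0.0490
    idx 200 200 -0.0326 0.1700 0.0514
    idx 201 200 -0.0322 0.1667 0.0503
r1 fin front -0.024779966635755678 9
   fin top mean -0.03015827146632682 13
    idx 301 223 -0.0292 0.1675 0.0492
    idx 302 223 -0.0296 0.1709 0.0495
    idx 303 223 -0.0299 0.1743 0.0498
    idx 303 225 -0.0197 0.1752 0.0527
r2 fin front None 0
   fin top mean -0.028792852914930438 16
    idx 199 199 -0.0294 0.1738 0.0506
    idx 200 199 -0.0291 0.1705 0.0499
    idx 201 199 -0.0287 0.1673 0.0489
q [ 0.2084 -0.0296  2.1666 -0.3797  0.5964 -0.8307] tcp [0.3948 0.0975 0.2198] lean 0.4862795816957617 az -0.2532653845644675 jaw [0.2565 0.9666 0.0032] F [-0.5888  1.215  -0.2403] open 0.0007815434401268337 t 44.15
```

View pics/r1.png

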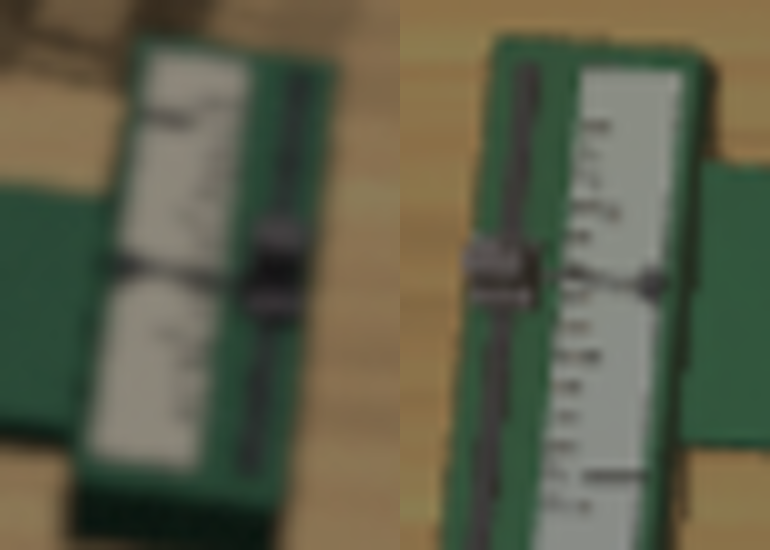

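The index is now at -0.0295 (scene -0.029, top -0.030) and the trailing hand at -0.0304, which lines up within about 1 mm. One last look at everything before handing in.

```bash
python3 - <<'E'
from fl import *
d=load('r1');flagtop(d,'raised');cv2.imwrite('pics/fin.png',cv2.resize(d['pixels'][130:280,110:330],None,fx=3.5,fy=3.5,interpolation=cv2.INTER_CUBIC))
for tag in('r1','r2'):
    d=load(tag);P=d['P'];m=(P[...,2]>.118)&(P[...,2]<.14)&(np.hypot(P[...,0]-.563,P[...,1]-.003)<.05)&(d['sd']<.012);q=P[m];print(tag,len(q),q.mean(0),q.min(0),q.max(0))
    for n,x,y in(('short',.479,-.234),('jar',.6595,-.2955),('offcut',.441,.412)):
        m=(np.hypot(P[...,0]-x,P[...,1]-y)<.075)&(P[...,2]>.03)&(d['sd']<.012);q=P[m];zt=np.percentile(q[:,2],95);g=q[q[:,2]>zt-.008];print(tag,n,(g.max(0)+g.min(0))/2)
E
```

```text
raised flag top rear,front [(np.float64(0.2605619701435482), 15), (np.float64(0.26024033644979117), 9)] collar top 0.12440270176804957 54
r1 45 [0.5639 0.0159 0.1274] [0.542  0.0085 0.1203] [0.582  0.0243 0.1296]
r1 short [ 0.4785 -0.2355  0.0482]
r1 jar [ 0.659  -0.2967  0.0921]
r1 offcut [0.4407 0.411  0.0423]
r2 46 [0.5503 0.0058 0.1292] [ 0.5421 -0.0192  0.1258] [0.5646 0.0256 0.1308]
r2 short [ 0.4778 -0.2344  0.0509]
r2 jar [ 0.6592 -0.2953  0.0928]
r2 offcut [0.4416 0.4132 0.0429]
```

View pics/fin.png

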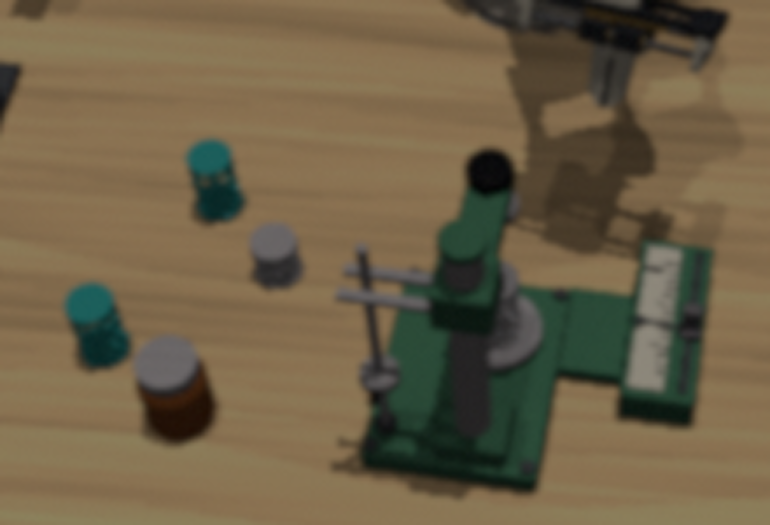

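The spring stands on the plate, the head is raised, and the jar, short spring, offcut, collar and turquoise pieces have not moved. The arm is clear of everything, so I'm handing in.

```bash
python3 -c "
from cell import hand_in
print(hand_in())"
```

```text
the job is handed in; nothing more can be done
None
```

The job is done and handed in at about 44 s; `hand_in` gives no verdict, so the checks below are my own.

- **Spring:** The moves have no command to lean the tool, so I got about 28° of lean by driving the arm against its reach limit. I then gripped the grey 80 mm spring, stood it on the plate and let go. The last check shows it upright and centred within about 2–3 mm.
- **Press:** I pressed the knob until the flag's underside was level with the collar top, at about 15 N. Both cameras put it 0.7 mm high, so I moved down another 0.5 mm and held for over a second. The flag thickness of 6 mm was read from the images, so level is good to about 1 mm. The head then came fully back up (flag top 0.2605, as at the start).
- **Marker:** I pushed the tab in three short pushes. The index reads -0.029 (scene camera) and -0.030 (top camera) against -0.0304 for the trailing hand, so it is aligned within about 1 mm. The cameras disagree slightly; the index may be 0.5–1 mm ahead.
- **Bystanders:** The collar, short spring, jar and offcut have not moved beyond measurement noise.
- **Joint limit:** Joint 3 read 0.037 for a moment while I was tilting the tool, just under its listed limit of 0.04. I could not tell whether that counts as passing the range.

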